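Release a circuit board from its test fixture and rack it

ROBOT

A 6-joint arm with a two-finger parallel gripper is mounted at the origin on the work surface. World frame = base frame: x ahead of the robot, y to its left, z up, the work surface at z = 0. Lengths are in mm, angles in degrees, forces in N, time in s.
With the tool pointing down it reaches from about 300 to 850 mm from the base axis. Payload 4.2 kg.
Tool frame: the origin (TCP) lies on the centre line of the jaws, within the pads' length; the fingertips stand 14 mm ahead of it and the grasp point (between the pads) lies 5 mm behind it; z points along the fingers, y is the direction in which the jaws open and shut (so a half turn about z gives the same grasp; the last joint's range is limited). The gripper opens to 91 mm and grips with 3 to 60 N. Pads are 32 mm wide; open, the fingers measure 118 mm over their backs; the gripper's body (76 mm by 178 mm) begins 60 mm behind the grasp point.
Start: joints at [-72.365, 18.312, 89.639, -0, 72.044, -1.146], TCP at [185.132, -544.4, 197.676] pointing down, gripper open.
Joint ranges: [-177.97, 177.97], [-48.28, 115.42], [12.27, 149.76], [-77.06, 257.06], [2.81, 150.46], [-146.56, 146.56]. Speed limits (degrees/s): [147.25, 147.25, 180, 180, 180, 180].

INTERFACE

Orientations are given as [roll, pitch, yaw] about the fixed x, y, z axes, in that order (R = Rz(yaw) Ry(pitch) Rx(roll)).
In Python, from workcell import env gives the robot as it stands.
- The arm moves only by the tool play_rows, never from a script. Its argument "increments" is a list of rows, each a list of 5 numbers: the shift along the world's x, y, z in mm, then the turn about the world's z in degrees, then the closure, from 0 (fully open) to 1 (shut). In form: [[x, y, z, yaw, fingers], ...]. A call has 1 to 20 rows; each row shifts and turns the commanded pose from where the row before left it; what a row does not reach is not made up. A row lasts 1/8 s, in which the tool goes at most 62.5 mm and 10.7 degrees, less where a joint would pass 70% of its speed; a pose out of reach is approached as far as the arm can. A call is refused whole if a number of a shift passes 62.5 or a number of a turn 10.7, either way. A call with a gripper value outside its range is refused whole. The fingers move at their own pace and stop on an object; "newtons" is the grip in N (left out, the last holds). Time passes only in rows, so rows that do not move let the fingers close. It gives the time, the measured TCP pose, the force and the opening at its end, in the units of the state.
- env.state(): the state, without advancing time (a new reading comes with each control period).
- env.grab_frame(name): name is "scene" or "top"; returns the picture (384x512x3 uint8, red, green, blue); there is no depth.
- env.calibration(name): a dict with "fx", "fy", "cx", "cy" (pixels), "dist_coeffs" ([k1, k2, p1, p2, k3] as OpenCV has them; the pictures are not rectified), "R" (3x3) and "t" (3): a world point X has camera coordinates R X + t. Camera axes: x right, y down, z forward; pixel columns grow to the right and rows downward; lengths in mm; the calibration is good to about 2 mm. A picture is of the moment at which its call begins. calibration takes no time and is no camera call.
- env.job_done(): hands the job in, once; it reports no verdict.
The state is a dict: "time_s": time; "qpos": joint angles; "qvel": joint speeds; "effort": joint torques, N m; "ee_pos": TCP position; "ee_rot": TCP orientation; "force": force on the tool from outside, world axes, zero at the start; "torque": the same for the moment, N m; "gripper_width": finger opening in mm.
Only numpy, scipy, OpenCV 4.12 (cv2) and the standard library are available. Lean on these libraries where they do the work, as an engineer would, in place of code of your own. Each camera call takes 0.05 s, during which the arm holds its last target.

TASK

The circuit board in the test fixture has passed. Swing the red-handled clamp lever all the way up to its open stop without dragging or tipping the fixture, which only stands on the bench; then draw the board out along its slanted slot by the aluminium bar on its top and set it down gently, upright, in a free slot of the black rack. Leave the other boards, the bottle and the screwdriver where they are.

Things in the scene. Friction and masses are not known exactly. Their poses are not given: they have to be found in the camera images.
- fixture: Test fixture of 7 kg standing loose on the bench (it slides or tips if forced): grey base 180 x 210 x 16 mm, blue bearing plates at both ends. Origin: on the underside, mid base in x, mid board in y; z up, y along the board, x away from the operator, lever at the +y end. The board's slot runs along y and leans 0.35 rad, top towards -x: the board slides out along fixture (-0.343, 0, 0.939).
- fixture_slot (a point): Middle of the floor of the card slot, where the board's lower edge stands, 34 mm above the bench. A U-shaped aluminium guide at each end of the board, 60 mm long in the slot direction, leads the board's end edges; two jaws 22 mm high clamp its lower edge while the lever is closed.
- lever_hinge (a point): Point on the lever's hinge axis (along the fixture's y, 50 mm above the bench), at the same y as the middle of the red grip, which circles it at a radius of 110 mm.
- lever_grip (a point): Middle of the lever's round red grip, diameter 22 mm, 80 mm long, parallel to the hinge (fixture y), fixed to the steel arm at its inner (-y) end. Closed: level with the hinge, 110 mm from it towards the fixture's -x, 50 mm above the bench. Open: straight above the hinge, 160 mm above the bench. Pinched from above across its diameter, it turns between the fingers as it is led round.
- lever (a joint): Lever angle: 0 closed (arm level, towards the fixture's -x), 1.571 open (arm straight up), stops at both. An over-centre spring pushes it back shut (up to 10 N at the grip) until 1.48 rad, just short of the open stop; past that it keeps it open. Hand, grip and fixture give, so the lever lags the hand by up to about 0.2 rad: lead it on until the stop is felt. Open, the jaws stand clear.
- board: The board to move: green, 150 mm long (y), 4 mm thick (x), 95 mm high (z), 0.17 to 0.34 kg, gold contacts along the lower edge; an aluminium bar 12 mm thick, 130 mm long and 16 mm high runs along its top, 93 to 109 mm above the lower edge. Origin: middle of the lower edge. Loose in its slot once the lever is open; not to be pulled up before that.
- rack: Black plastic rack (grey floor inside) fixed to the bench, 180 x 196 mm; origin: centre of its underside, z up. Four slots along its y, 40 mm apart in x, 10 mm wide between ribs at both ends (rounded mouths, rib tops 70 mm above the bench, full width below 55 mm); end walls 84 mm high, 162 mm apart, ribs reach 13 mm in from them. Boards stand on its floor, 12 mm above the bench.
- rack_slot1 (a point): Middle of the floor of the rack's first slot (nearest the operator, x = -60 mm in the rack's frame). Free.
- rack_slot2 (a point): Middle of the floor of the second slot (x = -20 mm). Free.
- rack_board_a: Another board of the same make, standing upright in the third slot (x = +20 mm in the rack's frame). Same frame as board. To be left alone.
- rack_board_b: Another board of the same make, upright in the fourth slot (x = +60 mm). To be left alone.
- bottle: Blue plastic bottle with white cap, 52 mm diameter, 140 mm high, standing beyond the work; origin: centre of its underside. To be left alone.
- screwdriver: Screwdriver with yellow handle, 180 mm long, lying beyond the work, along about y; origin: on its length, at the bench; its x axis points to the tip. To be left alone.
Mind the look-alikes: they are no part of the job. Leave any blue or brown look-alike of the board alone.

How it is judged (in metres and radians):
On the way, in this order (a step that is already met when the one before it is completed fails the run):
1. the lever is swung up to its open stop (value of joint lever above 1.5 rad), for 0.2 s.
2. the board is drawn out of its slot, clear of the guides (distance between board and fixture_slot above 0.07 m), for 0.1 s.
3. the board stands on the rack's floor in a free slot while still held (z of board in the frame of rack below 0.017 m and angle between board's own z axis and vertical below 0.2 rad and contact force between the fingers and board above 1 N and (horizontal distance between board and rack_slot1 below 0.009 m or horizontal distance between board and rack_slot2 below 0.009 m)), for 0.1 s.
At the end, for the whole second after the job is handed in: The lever stands at its open stop (over 1.5 rad); the fixture is at rest; the board stands upright (within 0.2 rad), at rest, on the floor of one of the rack's two free slots (lower edge within 2.5 mm of the floor, its middle within 9 mm of the slot's middle) (value of joint lever above 1.5 rad and linear speed of each of fixture, board below 0.02 m/s and z of board in the frame of rack between 0.009 and 0.0145 m and angle between board's own z axis and vertical below 0.2 rad and (horizontal distance between board and rack_slot1 below 0.009 m or horizontal distance between board and rack_slot2 below 0.009 m)); the robot touches nothing.
It fails at once if the board is pulled up while still clamped (more than 8 mm before the lever is past 1.3 rad) (distance between board and fixture_slot above 0.008 m and value of joint lever below 1.3 rad).
It fails at once if the fixture is dragged or turned by more than 20 mm, or tipped by more than 0.08 rad (distance of any of fixture, fixture_slot from where it was at the start of the episode above 0.02 m or angle between fixture's own z axis and vertical above 0.08 rad).
It fails at once if the board is pressed hard on the rack (over 60 N) (contact force between board and rack above 60 N).
It fails at once if another board is shifted by more than 20 mm or tipped (distance of any of rack_board_a, rack_board_b from where it was at the start of the episode above 0.02 m or angle between any of rack_board_a, rack_board_b's own z axis and vertical above 0.35 rad).
It fails at once if the bottle or the screwdriver is shifted by more than 25 mm or the bottle tipped (distance of any of bottle, screwdriver from where it was at the start of the episode above 0.025 m or angle between bottle's own z axis and vertical above 0.35 rad).
It also fails if it takes over 58 s, if anything falls off the work surface, if the arm or the gripper's body presses on something with over 40 N, if the wrist force passes 120 N, or if a joint passes its speed limit or range.

## Working session

There is one attempt and no reset: what is moved stays moved. The work goes in short steps, Python scripts to look and compute and a tool call to move; the robot and the scene stay as the last step left them, time stands still between calls to the robot, and variables do not carry over. Pictures are saved under pics/ and viewed, and the job is handed in when it is done.

Besides the shell and the picture viewer there is one more tool, called after "Call:" as name(argument=value, ...) on one line, values as JSON. play_rows: Moves the arm, as the interface text tells. Its arguments: {"type":"object","properties":{"increments":{"type":"array"},"newtons":{"type":"number"}},"required":["increments"]}

```bash
mkdir -p pics; ls; python3 - <<'E'
from workcell import env
import cv2
for n in("scene","top"):
    f=env.grab_frame(n); cv2.imwrite(f"pics/{n}0.png",cv2.resize(f[:,:,::-1],(800,600),interpolation=cv2.INTER_CUBIC)); cv2.imwrite(f"pics/{n}0_raw.png",f[:,:,::-1])
    print(n,env.calibration(n))
print(env.state())
E
```

```text
pics
scene {'fx': 371.5807394096362, 'fy': 371.5807394096362, 'cx': 255.3627317568689, 'cy': 186.81840401082374, 'dist_coeffs': array([-0.03966651,  0.        ,  0.        ,  0.        ,  0.        ]), 'R': array([[ 0.36827912,  0.92963618, -0.01212695],
       [ 0.75672421, -0.30730624, -0.57700203],
       [-0.54012865,  0.20332105, -0.81665267]]), 't': array([-336.55173694, -397.74765249, 1376.68762159])}
top {'fx': 357.21115470908813, 'fy': 357.21115470908813, 'cx': 252.87300698151785, 'cy': 192.73095707628906, 'dist_coeffs': array([-0.08239193,  0.        ,  0.        ,  0.        ,  0.        ]), 'R': array([[ 0.01504851, -0.99985091,  0.00846702],
       [-0.98902096, -0.01612943, -0.14689244],
       [ 0.14700711, -0.00616355, -0.98911623]]), 't': array([ 94.1276845 , 642.09063983, 973.98667419])}
{'time_s': 0.1, 'qpos': array([-7.23645129e+01,  1.83479657e+01,  8.97005935e+01, -1.11710623e-03,
        7.20451257e+01, -1.14654834e+00]), 'qvel': array([ 0.02948983,  0.00980769, -0.14971895,  0.08833489, -0.02618419,
       -0.02019372]), 'effort': array([ 1.24976807e-03, -4.13325906e+01, -2.32507414e+01,  7.29023991e-02,
        4.22735210e-02, -7.13758618e-05]), 'ee_pos': array([ 184.97039453, -543.9127087 ,  196.89653652]), 'ee_rot': array([-1.79906313e+02, -8.12680798e-04,  1.87823800e+01]), 'force': array([-0.05781481, -0.79342196, -0.06735519]), 'torque': array([ 0.01496905, -0.02816099,  0.03759299]), 'gripper_width': 90.91046703743542}
```

View pics/scene0.png

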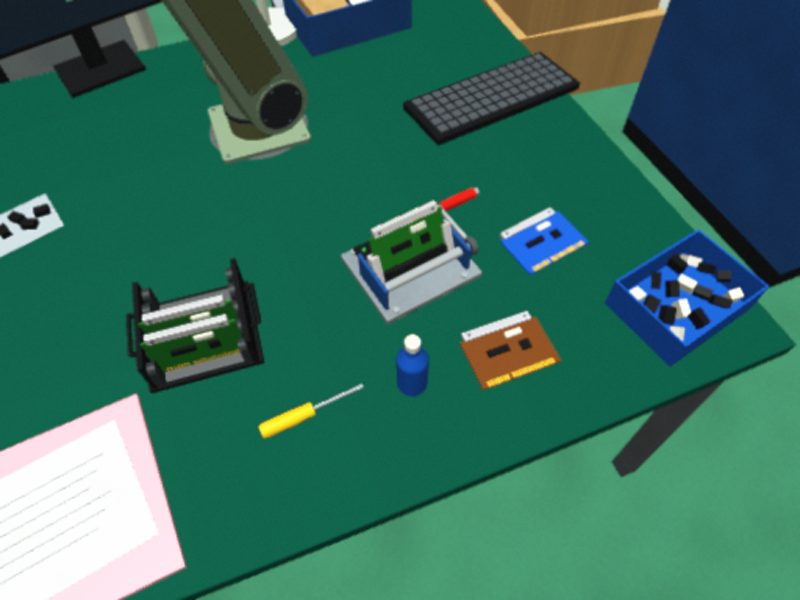

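View pics/top0.png

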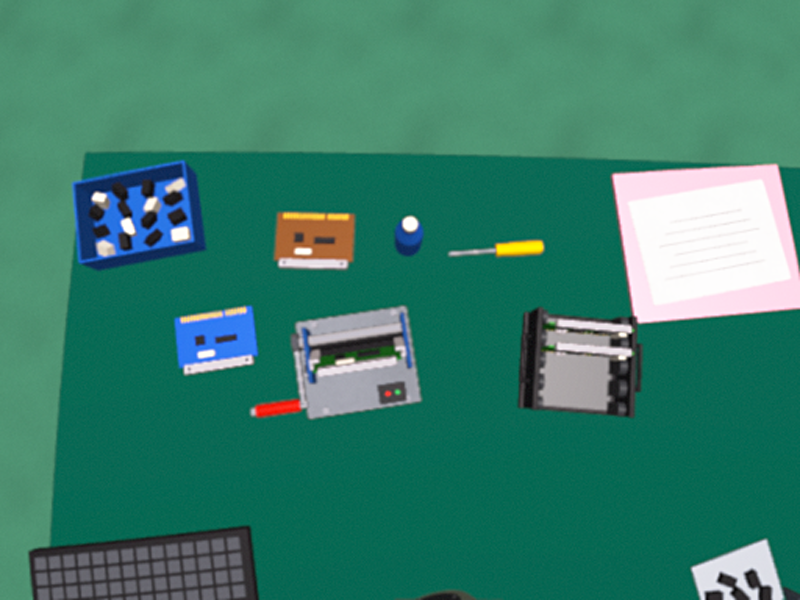

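The top view shows the fixture at about (358,362) in the 800-px picture, with the red grip at (277,409). The rack is at (580,362), with slots 1 and 2 free on the near side (bottom of the picture). Next I'll enlarge both views.

```bash
cat > h.py <<'E'
import numpy as np, cv2
from workcell import env
def ray(n,uv):
    c=env.calibration(n);K=np.array([[c['fx'],0,c['cx']],[0,c['fy'],c['cy']],[0,0,1]])
    p=cv2.undistortPoints(np.array(uv,float).reshape(-1,1,2),K,c['dist_coeffs']).reshape(-1,2)
    R=np.array(c['R']);t=np.array(c['t']);o=-R.T@t
    d=np.c_[p,np.ones(len(p))]@R
    return o,d
def plane(n,uv,z):
    o,d=ray(n,uv); return o+d*((z-o[2])/d[:,2])[:,None]
def tri(a,b):
    o1,d1=ray('top',a);o2,d2=ray('scene',b);out=[]
    for u,v in zip(d1,d2):
        s=np.linalg.lstsq(np.c_[u,-v],o2-o1,rcond=None)[0]
        p=o1+s[0]*u;q=o2+s[1]*v;out.append(np.r_[(p+q)/2,np.linalg.norm(p-q)])
    return np.array(out)
def proj(n,X):
    c=env.calibration(n);K=np.array([[c['fx'],0,c['cx']],[0,c['fy'],c['cy']],[0,0,1]])
    return cv2.projectPoints(np.array(X,float).reshape(-1,3),cv2.Rodrigues(np.array(c['R']))[0],np.array(c['t'],float),K,c['dist_coeffs'])[0].reshape(-1,2)
def crop(raw,x0,y0,w,h,s,out):
    f=cv2.imread(raw)[y0:y0+h,x0:x0+w]; g=cv2.resize(f,None,fx=s,fy=s,interpolation=cv2.INTER_CUBIC)
    for k in range(0,w,10): cv2.putText(g,str(x0+k),(k*s,8),0,.3,(255,255,255),1);cv2.line(g,(k*s,9),(k*s,14),(255,255,255),1)
    for k in range(0,h,10): cv2.putText(g,str(y0+k),(0,k*s+4),0,.3,(255,255,255),1)
    cv2.imwrite(out,g)
E
python3 - <<'E'
from h import *
crop('pics/top0_raw.png',155,190,130,85,6,'pics/a.png')
crop('pics/top0_raw.png',325,190,95,85,7,'pics/b.png')
crop('pics/scene0_raw.png',210,110,110,100,6,'pics/c.png')
crop('pics/scene0_raw.png',75,160,100,95,6,'pics/d.png')
E
```

```text
(no output)
```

View pics/a.png

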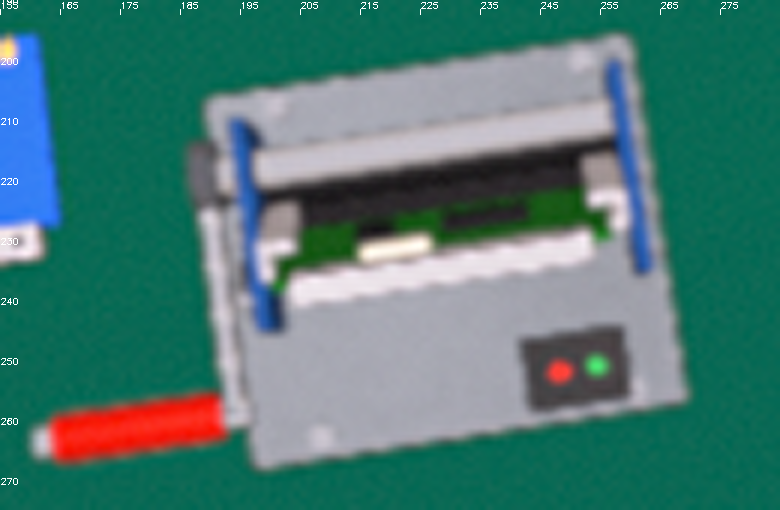

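View pics/b.png

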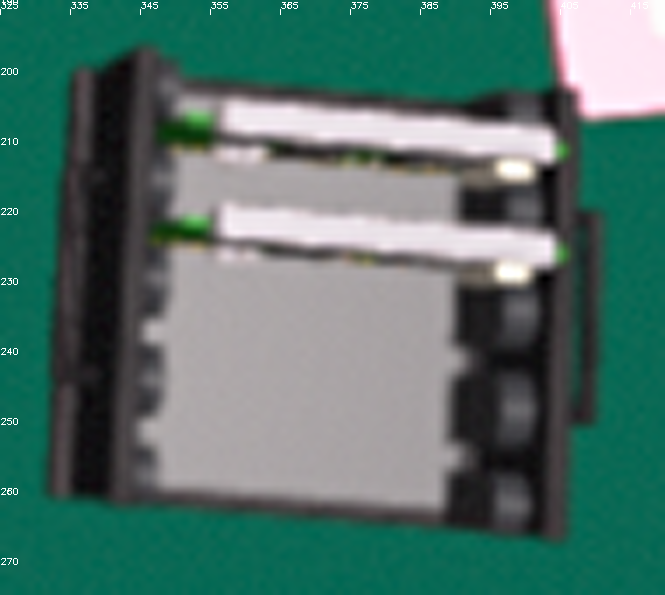

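View pics/c.png

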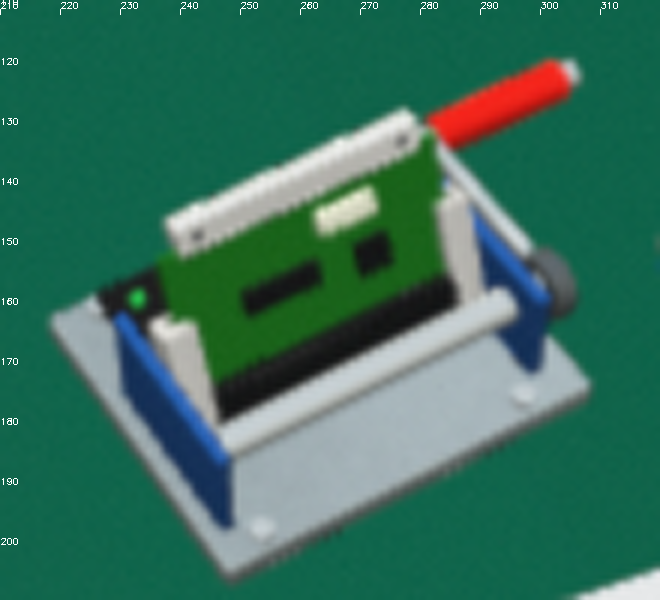

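View pics/d.png

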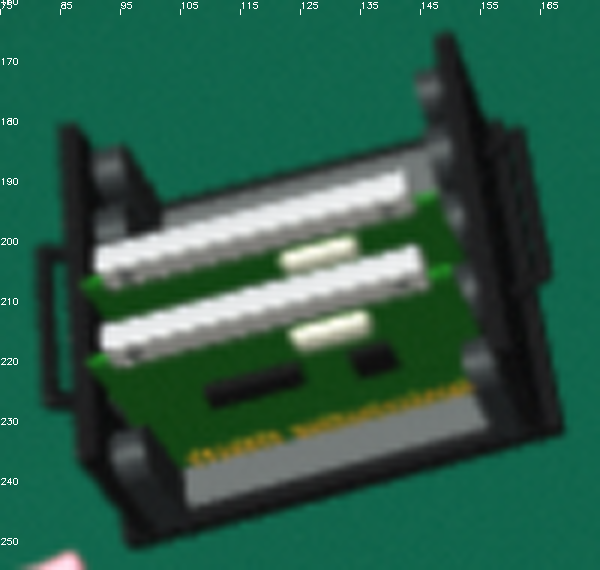

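```bash
python3 - <<'E'
from h import *
np.set_printoptions(precision=1,suppress=True)
def cp(pts,x0,y0,s): return np.array(pts,float)/s+[x0,y0]-0.5+0.5/s
B=plane('top',cp([(207,97),(630,35),(688,403),(257,470)],155,190,6),16)
Bs=plane('scene',cp([(50,318),(232,578),(590,385)],210,110,6),16)
print('base top',B,B.mean(0)); print('scene',Bs)
for i in range(4): e=B[(i+1)%4]-B[i]; print(np.linalg.norm(e),np.degrees(np.arctan2(e[1],e[0])))
# red
for n in('top','scene'):
    f=cv2.imread(f'pics/{n}0_raw.png').astype(int); m=((f[:,:,2]>150)&(f[:,:,1]<70)&(f[:,:,0]<70)).astype(np.uint8)
    k,l,st,c=cv2.connectedComponentsWithStats(m); i=1+np.argmax(st[1:,4]); 
    ys,xs=np.nonzero(l==i); P=np.c_[xs,ys].astype(float); r=cv2.minAreaRect(P.astype(np.float32)); print(n,'red',P.mean(0),r)
    print(plane(n,[r[0],P.mean(0)],50))
# bar in fixture top: triangulate ends of top-face
def bar(m):
    pass
# rack boards: bar top faces at z=12+109
print('bars')
b=plane('top',cp([(222,101),(555,125),(222,200),(555,230),(222,137),(553,160),(222,234),(553,262)],325,190,7),121);print(b)
# rack wall tops z=84
w=plane('top',cp([(145,48),(130,502),(568,92),(556,540),(75,70),(55,497)],325,190,7),84);print(w)
# fixture bar tri
print(tri(cp([(290,300),(592,258),(290,280),(592,232)],155,190,6),cp([(413,122),(182,248),(410,112),(168,222)],210,110,6)))
E
```

```text
base top [[603.5 290.5  16. ]
 [637.5  84.1  16. ]
 [459.6  54.   16. ]
 [424.5 259.8  16. ]] [531.3 172.1  16. ]
scene [[463.8  56.5  16. ]
 [643.   86.2  16. ]
 [604.5 289.7  16. ]]
209.19359300883076 -80.64842407034138
180.3805155795503 -170.40219678862692
208.72109063803492 99.68469963939236
181.59668002773674 9.74634940696885
top red [177.2 261. ] ((177.6199951171875, 260.8399963378906), (7.49533224105835, 28.142852783203125), 81.8698959350586)
[[445.  310.9  50. ]
 [444.6 311.9  50. ]]
scene red [293.  126.8] ((292.8968811035156, 126.76803588867188), (5.990542411804199, 22.540685653686523), 66.03751373291016)
[[442.9 313.5  50. ]
 [443.1 313.7  50. ]]
bars
[[ 603.7 -171.1  121. ]
 [ 596.3 -301.1  121. ]
 [ 566.  -170.1  121. ]
 [ 556.  -299.3  121. ]
 [ 590.  -170.7  121. ]
 [ 582.8 -299.7  121. ]
 [ 553.1 -169.8  121. ]
 [ 543.8 -298.   121. ]]
[[ 628.9 -151.8   84. ]
 [ 451.6 -142.6   84. ]
 [ 613.8 -323.3   84. ]
 [ 437.5 -311.4   84. ]
 [ 619.6 -123.6   84. ]
 [ 453.3 -113.3   84. ]]
[[504.3 233.  126.4   1.8]
 [525.8 105.6 114.5   7.4]
 [512.  229.4 142.1   1.9]
 [534.5 101.8 143.6   1.3]]
```

```bash
cat > ov.py <<'E'
from h import *
def T(o,yaw,P):
    a=np.radians(yaw);P=np.array(P,float);return np.c_[o[0]+P[:,0]*np.cos(a)-P[:,1]*np.sin(a),o[1]+P[:,0]*np.sin(a)+P[:,1]*np.cos(a),P[:,2]]
def overlay(n,raw,x0,y0,w,h,s,segs,out):
    f=cv2.imread(raw)[y0:y0+h,x0:x0+w]; g=cv2.resize(f,None,fx=s,fy=s,interpolation=cv2.INTER_CUBIC)
    for P,col in segs:
        q=(proj(n,P)-[x0,y0]+.5)*s-.5
        cv2.polylines(g,[np.round(q).astype(int)],False,col,1)
    cv2.imwrite(out,g)
def rack(o,yaw):
    S=[]
    for y in(81,-81): S.append((T(o,yaw,[(-90,y,84),(90,y,84)]),(0,255,255)))
    S.append((T(o,yaw,[(-90,-98,0),(90,-98,0),(90,98,0),(-90,98,0),(-90,-98,0)]),(255,0,255)))
    for x in(-60,-20,20,60):
        for y in(68,-68):
          S.append((T(o,yaw,[(x-5,y,55),(x-5,y,12)]),(0,0,255)));S.append((T(o,yaw,[(x+5,y,55),(x+5,y,12)]),(0,0,255)))
    return S
def fix(o,yaw):
    S=[(T(o,yaw,[(-90,-105,16),(90,-105,16),(90,105,16),(-90,105,16),(-90,-105,16)]),(0,0,255))]
    u=np.array([-.343,0,.939]);v=np.array([.939,0,.343])
    def q(xf,y,h,tk): return np.array([xf,y,34])+u*h+v*tk
    return S,q
E
python3 - <<'E'
from ov import *
S=rack((533,-233),-3.5)
overlay('top','pics/top0_raw.png',325,190,95,85,7,S,'pics/b1.png')
overlay('scene','pics/scene0_raw.png',75,160,100,95,6,S,'pics/d1.png')
E
```

```text
(no output)
```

View pics/b1.png

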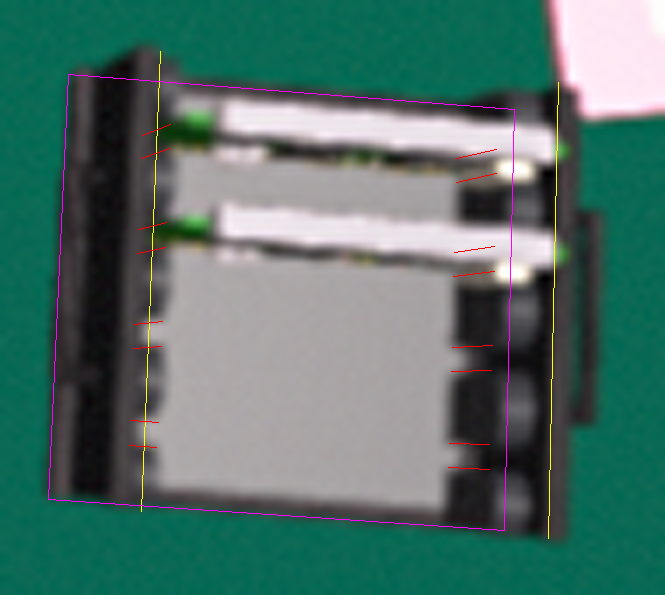

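View pics/d1.png

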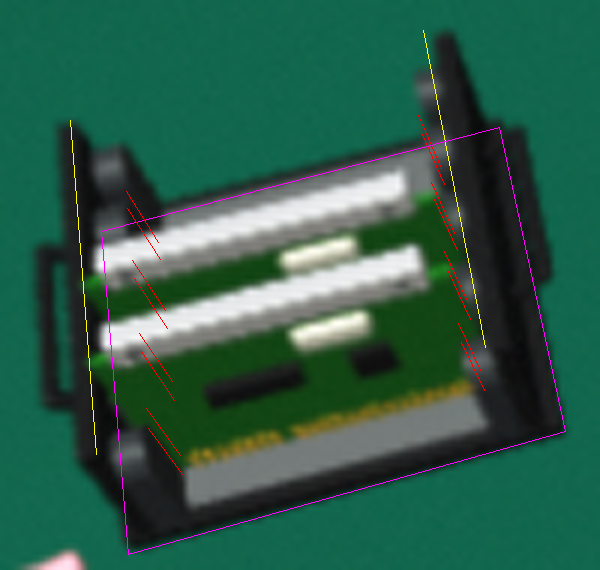

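```bash
python3 - <<'E'
from ov import *
np.set_printoptions(precision=1,suppress=True)
def cp(pts,x0,y0,s): return np.array(pts,float)/s+[x0,y0]-0.5+0.5/s
n=plane('top',cp([(290,302),(592,260)],155,190,6),134.4);f=plane('top',cp([(290,280),(590,232)],155,190,6),138.4)
print(n,f)
C=(n.sum(0)+f.sum(0))/4; print('bar top centre',C)
a=np.radians(9.7);d=C[:2]-[533,172];print('fix frame',d@[np.cos(a),np.sin(a)],d@[-np.sin(a),np.cos(a)])
s=plane('scene',cp([(168,222),(410,112)],210,110,6),138.4);print(s) 
o=(533,172);S,q=fix(o,9.7)
d@[np.cos(a),np.sin(a)]
xf=d@[np.cos(a),np.sin(a)]+109*.343;yf=d@[-np.sin(a),np.cos(a)]
print('slot xf',xf)
for h in(93,109): S.append((T(o,9.7,[q(xf,yf+y,h,t) for y,t in((-65,-6),(65,-6),(65,6),(-65,6),(-65,-6))]),(255,0,255)))
S.append((T(o,9.7,[q(xf,yf-75,0,0),q(xf,yf-75,95,0),q(xf,yf+75,95,0),q(xf,yf+75,0,0)]),(0,255,255)))
S.append((T(o,9.7,[(-64.2,153-40,50),(-64.2,153+40,50)]),(255,0,0)))
S.append((T(o,9.7,[(-64.2,153,50),(45.8,153,50)]),(255,0,0)))
overlay('top','pics/top0_raw.png',155,190,130,85,6,S,'pics/a1.png')
overlay('scene','pics/scene0_raw.png',210,110,110,100,6,S,'pics/c1.png')
E
```

```text
[[503.1 231.  134.4]
 [523.1 102.2 134.4]] [[512.4 230.8 138.4]
 [534.9 103.3 138.4]]
bar top centre [518.4 166.8 136.4]
fix frame -15.29011797877089 -2.642108886320541
[[529.8 102.5 138.4]
 [508.6 230.1 138.4]]
slot xf 22.09688202122911
```

View pics/a1.png

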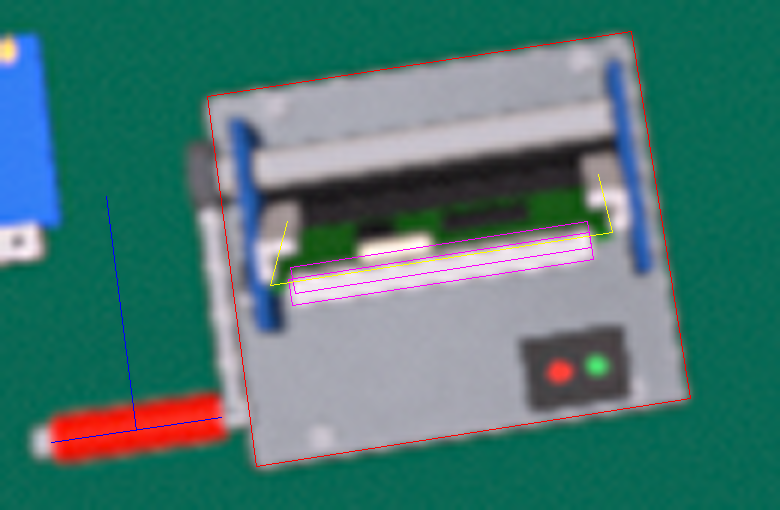

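View pics/c1.png

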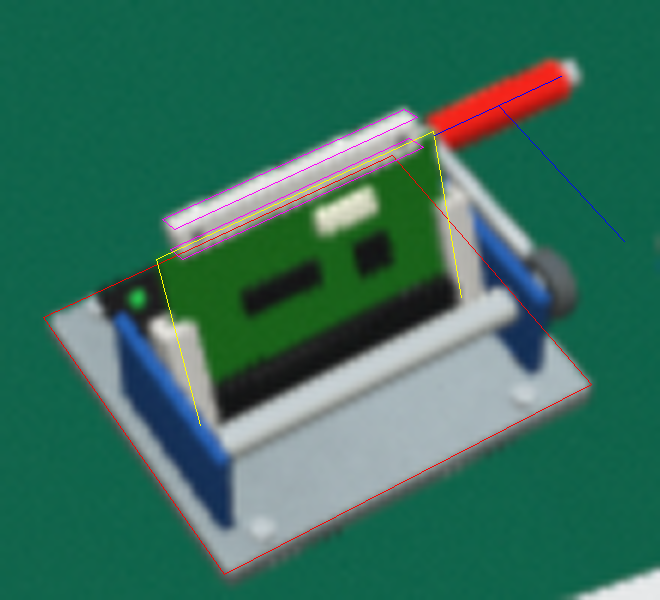

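Call:
play_rows(increments=[[16.2, 53.5, 0, 5.05, 0], [16.2, 53.5, 0, 5.05, 0], [16.2, 53.5, 0, 5.05, 0], [16.2, 53.5, 0, 5.05, 0], [16.2, 53.5, 0, 5.05, 0], [16.2, 53.5, 0, 5.05, 0], [16.2, 53.5, 0, 5.05, 0], [16.2, 53.5, 0, 5.05, 0], [16.2, 53.5, 0, 5.05, 0], [16.2, 53.5, 0, 5.05, 0], [16.2, 53.5, 0, 5.05, 0], [16.2, 53.5, 0, 5.05, 0], [16.2, 53.5, 0, 5.05, 0], [16.2, 53.5, 0, 5.05, 0], [16.2, 53.5, 0, 5.05, 0], [16.2, 53.5, 0, 5.05, 0], [0, 0, 0, 0, 0], [0, 0, 0, 0, 0]], newtons=30)

```text
time_s: 2.35
ee_pos: [443.7, 311.0, 197.0]
ee_rot: [-179.9, 0.1, 99.6]
force: [0.1, 0.6, 0.3]
gripper_width: 91.0
```

Call:
play_rows(increments=[[0.3, 1, -40, 0, 0], [0, 0, -40, 0, 0], [0, 0, -40, 0, 0], [0, 0, -20, 0, 0.3], [0, 0, -12, 0, 0.5], [0, 0, 0, 0, 0.6], [0, 0, 0, 0, 0.6]])

```text
time_s: 3.22
ee_pos: [445.3, 312.7, 46.8]
ee_rot: [179.9, -0.0, 99.6]
force: [-0.6, -0.6, 0.1]
gripper_width: 54.1
```

```bash
python3 - <<'E'
from h import *
for n in("scene","top"):
    cv2.imwrite(f"pics/{n}1_raw.png",env.grab_frame(n)[:,:,::-1])
crop('pics/top1_raw.png',150,190,110,85,7,'pics/e.png')
crop('pics/scene1_raw.png',220,60,120,110,5,'pics/f.png')
E
```

```text
(no output)
```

View pics/e.png

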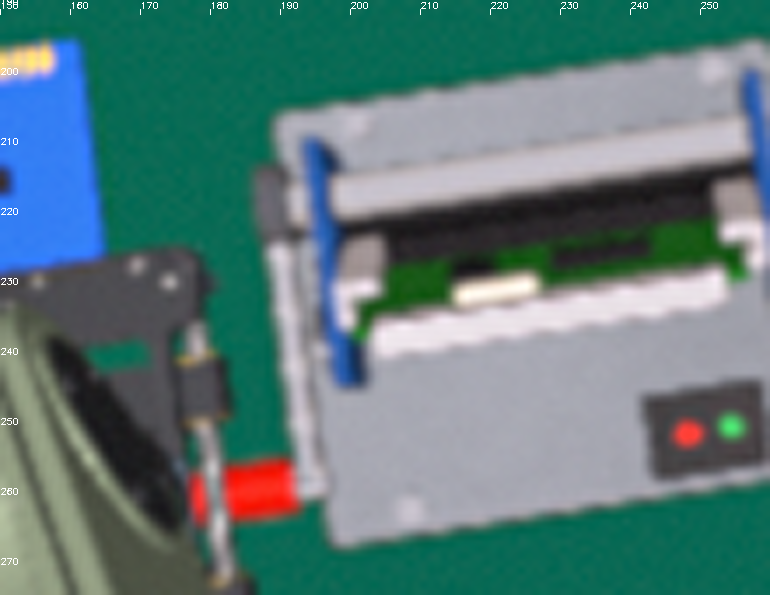

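View pics/f.png

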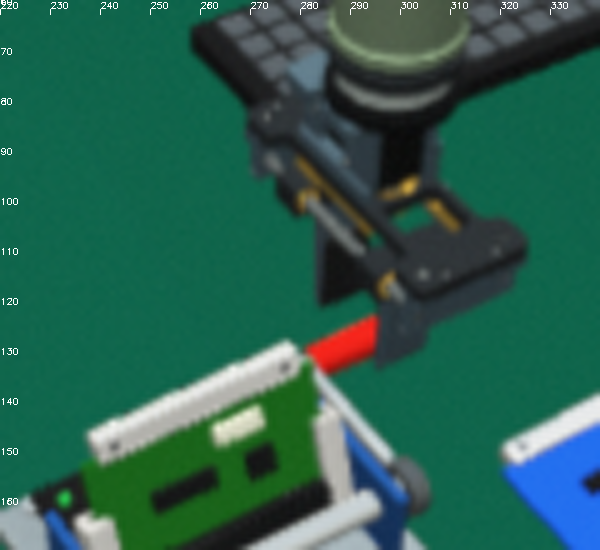

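The top view shows the grip at raw (190,259), sitting between the fingers and parallel to the pads. I'll close on it.

Call:
play_rows(increments=[[0, 0, -1.5, 0, 0.8], [0, 0, 0, 0, 1], [0, 0, 0, 0, 1], [0, 0, 0, 0, 1]])

```text
time_s: 3.82
ee_pos: [445.0, 312.9, 44.4]
ee_rot: [179.9, -0.0, 99.6]
force: [-0.0, 0.1, 1.1]
gripper_width: 6.2
```

```bash
python3 - <<'E'
from h import *
print(env.state()['gripper_width'])
for n in("scene","top"):
    cv2.imwrite(f"pics/{n}2_raw.png",env.grab_frame(n)[:,:,::-1])
crop('pics/top2_raw.png',150,190,110,85,7,'pics/e2.png')
crop('pics/scene2_raw.png',220,60,120,110,5,'pics/f2.png')
E
```

```text
6.195539043237617
```

View pics/e2.png

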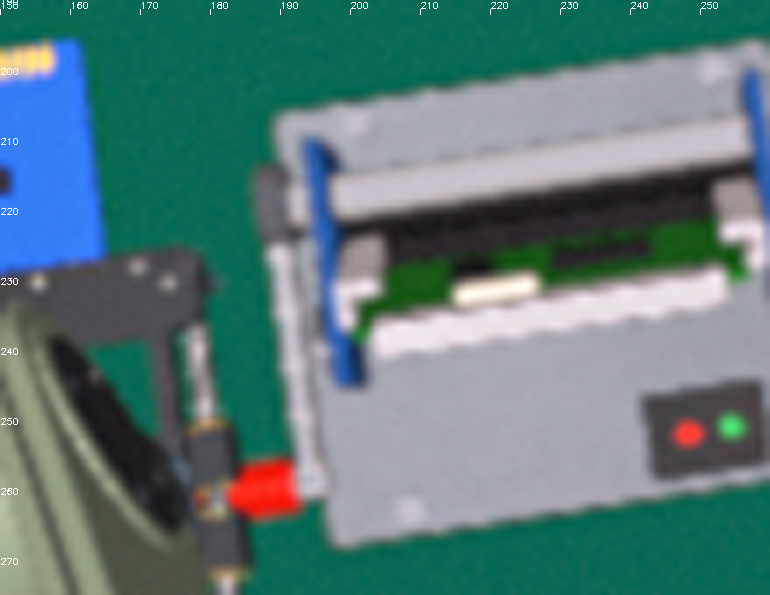

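View pics/f2.png

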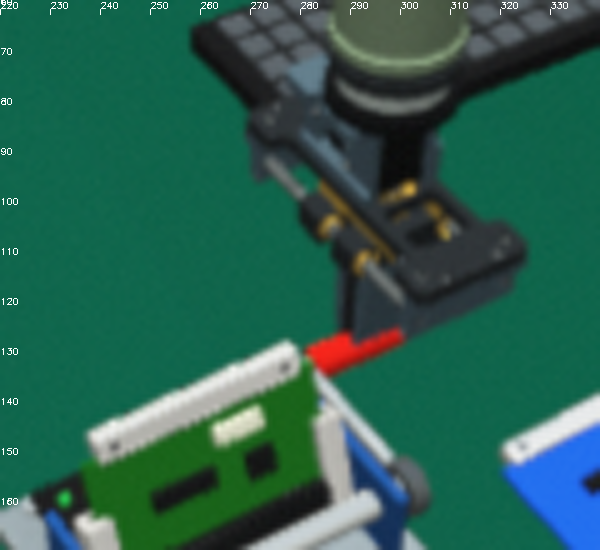

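```bash
python3 - <<'E'
from ov import *
s=env.state();print(s['ee_pos'],s['force'],s['gripper_width'],s['qvel'])
p=s['ee_pos']
for n,a in(('scene',(225,80,100,90,7)),('top',(150,220,60,60,9))):
    S=[]
    for z,c in((30.4,(0,255,255)),(49,(255,255,0)),(109,(255,0,255))):
        S.append((T((p[0],p[1],0),99.6,[(-16,-3,z),(-16,3,z),(16,3,z),(16,-3,z),(-16,-3,z)]),c))
    for dx in(-11,11): S.append((T((444,312.3),9.7,[(dx,-40,50),(dx,40,50)]),(255,255,255)))
    S.append((T((444,312.3),9.7,[(0,-40,61),(0,40,61)]),(255,255,255)));S.append((T((444,312.3),9.7,[(0,-40,39),(0,40,39)]),(255,255,255)))
    overlay(n,f'pics/{n}2_raw.png',*a,S,f'pics/g_{n}.png')
E
```

```text
[445.18331664 312.97405029  44.87547384] [0.54804086 0.40397564 3.69809801] 0.9210899692603614 [-0.03302345 -0.16068736  0.03045169  0.1268409   0.17061981 -0.03662115]
```

View pics/g_scene.png

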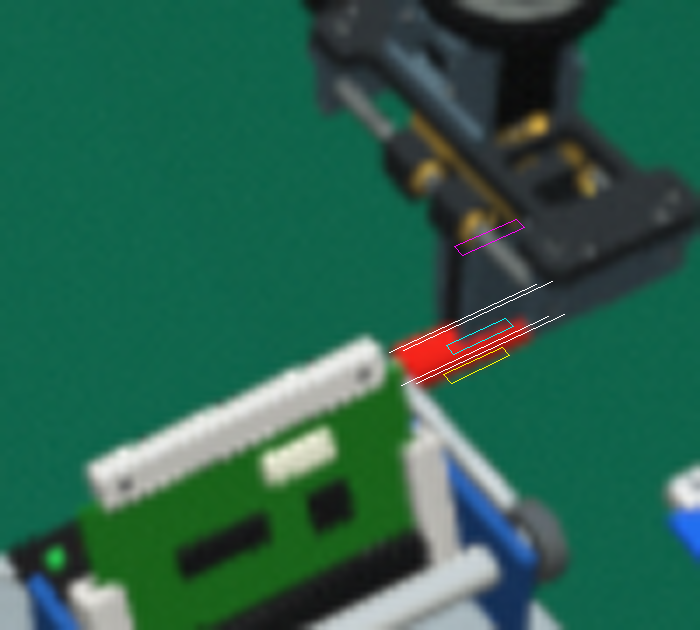

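View pics/g_top.png

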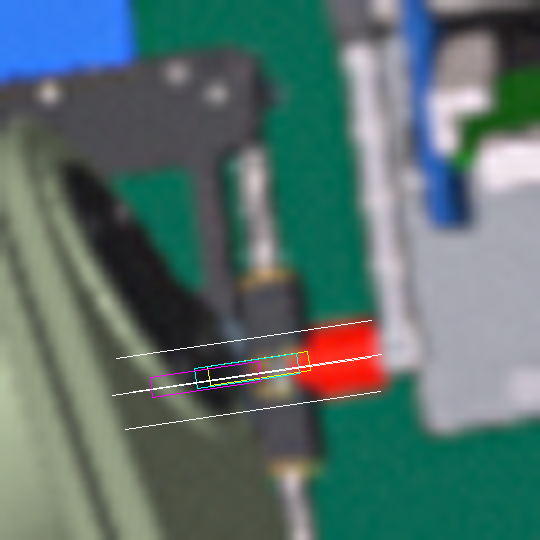

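```bash
python3 - <<'E'
from ov import *
for n,a in(('scene',(225,70,100,90,7)),):
    S=[]
    for z,c in((33,(0,255,255)),(52,(255,255,0)),(92,(255,0,255))):
      for sg in(1,-1): 
        S.append((T((445.3,312.7,0),99.6,[(-16,27*sg,z),(16,27*sg,z),(16,40*sg,z),(-16,40*sg,z),(-16,27*sg,z)]),c))
    overlay(n,f'pics/{n}1_raw.png',*a,S,f'pics/g1_{n}.png')
E
```

```text
(no output)
```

View pics/g1_scene.png

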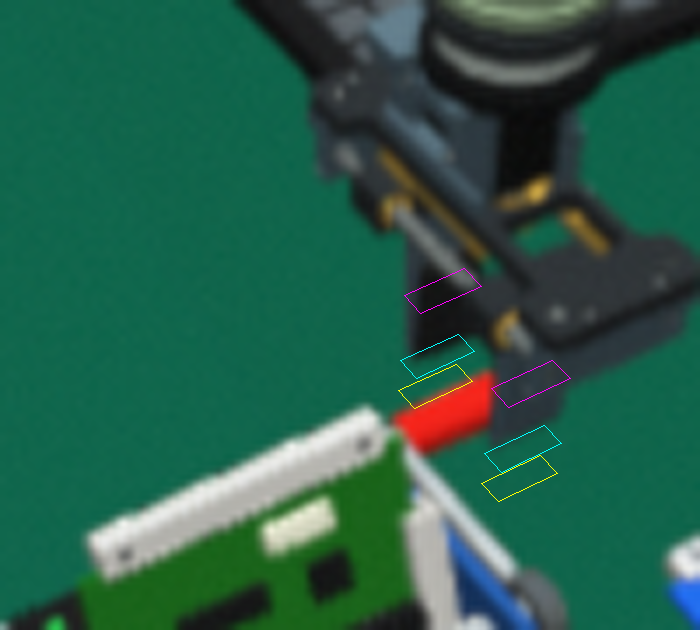

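The closed fingers sit on top of the grip. In the picture the visible fingertips are about 30 mm higher than the reported TCP implies. I'll reopen and go lower; even if the reading is right, the tips stay above the bench.

Call:
play_rows(increments=[[0, 0, 10, 0, 0.4], [0, 0, 5, 0, 0.4], [0, 0, 0, 0, 0.4], [0, 0, 0, 0, 0.4], [0, 0, -15, 0, 0.4], [0, 0, -10, 0, 0.4], [0, 0, -10, 0, 0.4], [0, 0, 0, 0, 0.4]])

```text
time_s: 4.92
ee_pos: [443.9, 312.1, 22.9]
ee_rot: [-179.9, 0.1, 99.6]
force: [0.3, -0.4, 1.0]
gripper_width: 54.8
```

```bash
python3 - <<'E'
from ov import *
s=env.state();p=s['ee_pos'];w=s['gripper_width']/2;print(p,s['force'],w*2,s['qpos'])
for n,a in(('scene',(225,70,100,90,7)),('top',(150,220,60,60,9))):
    cv2.imwrite(f"pics/{n}3_raw.png",env.grab_frame(n)[:,:,::-1])
    S=[]
    for z,c in((p[2]-14,(0,255,255)),(p[2]+16,(255,255,0))):
      for sg in(1,-1): 
        S.append((T((p[0],p[1],0),99.6,[(-16,w*sg,z),(16,w*sg,z),(16,(w+13)*sg,z),(-16,(w+13)*sg,z),(-16,w*sg,z)]),c))
    overlay(n,f'pics/{n}3_raw.png',*a,S,f'pics/g3_{n}.png')
E
```

```text
[443.90898509 312.09379343  22.9074042 ] [ 0.2745741  -0.40309141  0.96476186] 54.75215419221718 [ 3.38972218e+01  2.53178471e+01  1.07199607e+02 -4.42397716e-03
  4.76269684e+01  2.43200008e+01]
```

View pics/g3_scene.png

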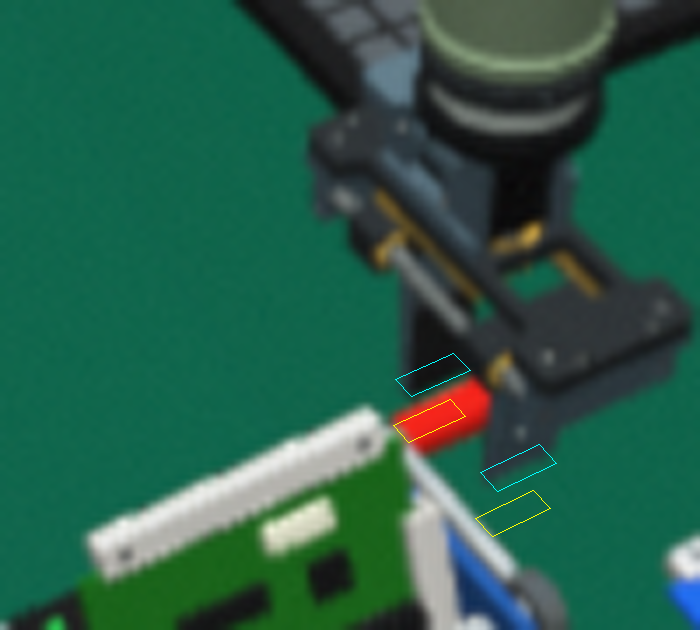

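View pics/g3_top.png

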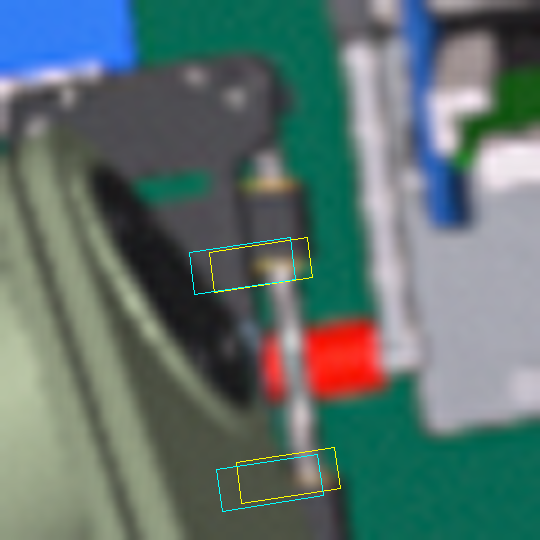

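Call:
play_rows(increments=[[0, 0, -4, 0, 0.45], [0, 0, -4, 0, 0.6], [0, 0, 0, 0, 0.8], [0, 0, 0, 0, 0.9], [0, 0, 0, 0, 0.9], [0, 0, 0, 0, 0.9]])

```text
time_s: 5.78
ee_pos: [445.2, 312.7, 16.4]
ee_rot: [179.9, -0.0, 99.6]
force: [1.9, -0.2, 0.3]
gripper_width: 21.1
```

Call:
play_rows(increments=[[0, 0, 0, 0, 1], [0, 0, 0, 0, 1], [0.4, 0.1, 9.6, 0, 1], [1.2, 0.2, 9.5, 0, 1], [2.0, 0.4, 9.4, 0, 1], [2.8, 0.5, 9.2, 0, 1], [3.6, 0.6, 8.9, 0, 1], [4.4, 0.7, 8.5, 0, 1], [5.1, 0.9, 8.1, 0, 1], [0, 0, 0, 0, 1], [0, 0, 0, 0, 1]])

```text
time_s: 7.15
ee_pos: [462.0, 315.5, 79.1]
ee_rot: [-179.8, 0.0, 99.6]
force: [-5.6, 2.2, -8.4]
gripper_width: 21.3
```

```bash
python3 - <<'E'
from ov import *
s=env.state();print(s['ee_pos'],s['force'],s['torque'])
for n in("scene","top"):
    cv2.imwrite(f"pics/{n}4_raw.png",env.grab_frame(n)[:,:,::-1])
crop('pics/scene4_raw.png',205,60,120,110,6,'pics/h.png')
crop('pics/top4_raw.png',150,190,130,85,6,'pics/h2.png')
E
```

```text
[461.95956098 315.47346792  79.14249987] [-5.64545779  2.18990223 -8.36341238] [ 0.28501548  0.93009781 -0.01843396]
```

View pics/h.png

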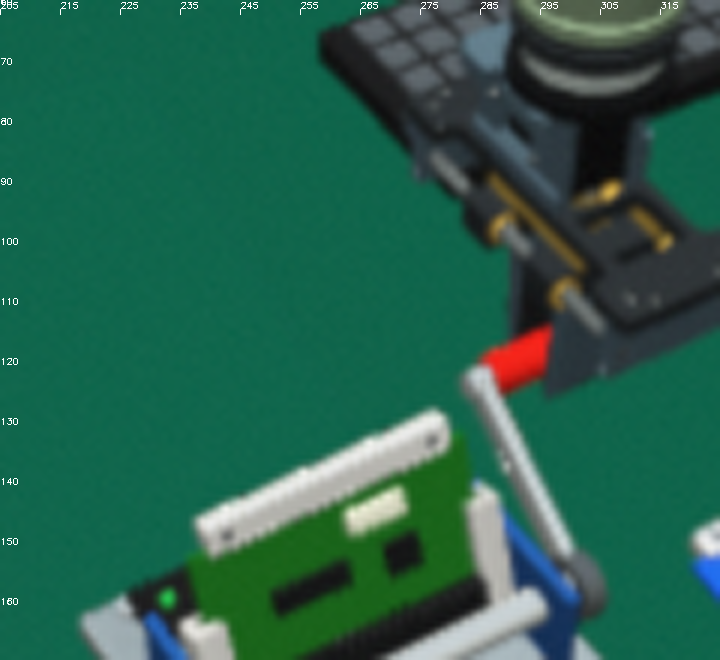

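View pics/h2.png

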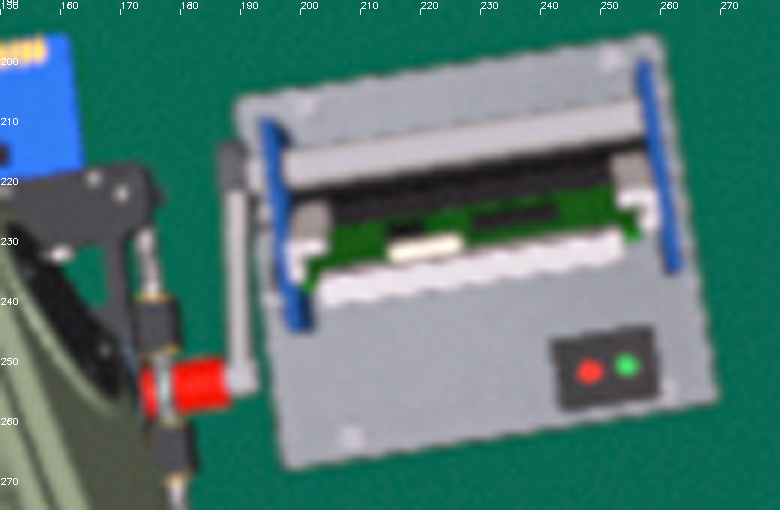

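The lever is at about 35° and the fixture base hasn't moved. I'll carry on along the arc.

Call:
play_rows(increments=[[5.8, 1.0, 7.6, 0, 1], [6.4, 1.1, 7.1, 0, 1], [7.0, 1.2, 6.5, 0, 1], [7.5, 1.3, 5.9, 0, 1], [8.0, 1.4, 5.2, 0, 1], [8.4, 1.4, 4.4, 0, 1], [8.7, 1.5, 3.7, 0, 1], [9.0, 1.5, 2.9, 0, 1], [9.2, 1.6, 2.1, 0, 1], [9.4, 1.6, 1.3, 0, 1], [0, 0, 0, 0, 1], [0, 0, 0, 0, 1]])

```text
time_s: 8.75
ee_pos: [544.0, 328.9, 130.0]
ee_rot: [179.8, 0.0, 99.5]
force: [-3.5, -2.6, 6.7]
gripper_width: 21.5
```

```bash
python3 - <<'E'
from ov import *
for n in("scene","top"):
    cv2.imwrite(f"pics/{n}5_raw.png",env.grab_frame(n)[:,:,::-1])
crop('pics/scene5_raw.png',205,60,120,110,6,'pics/i.png')
crop('pics/top5_raw.png',150,190,130,85,6,'pics/i2.png')
E
```

```text
(no output)
```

View pics/i.png

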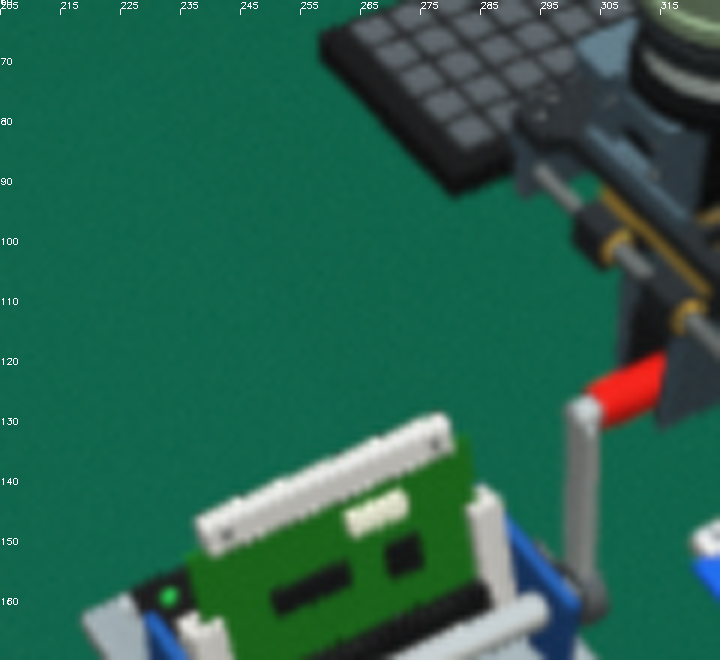

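View pics/i2.png

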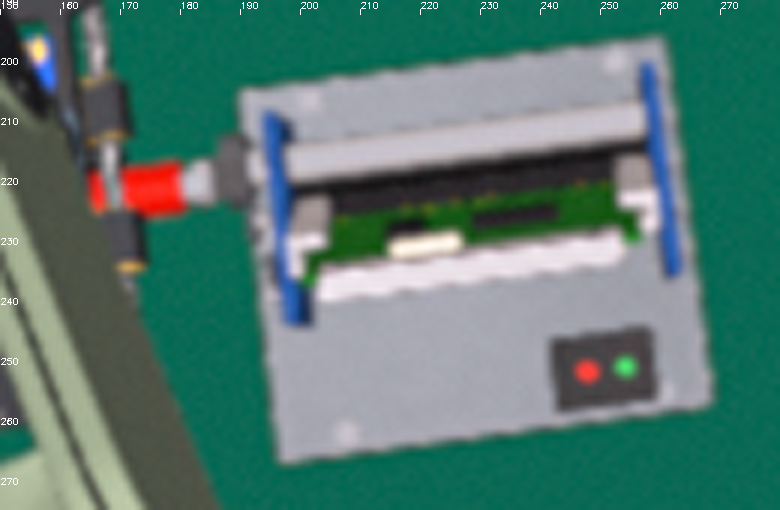

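Call:
play_rows(increments=[[4.5, 0.7, 1.5, 0, 1], [4.5, 0.7, 0.5, 0, 1], [0, 0, 0, 0, 1], [0, 0, 0, 0, 1]])

```text
time_s: 9.35
ee_pos: [553.5, 330.3, 130.7]
ee_rot: [179.8, 0.0, 99.5]
force: [-2.9, -3.2, 6.1]
gripper_width: 21.5
```

Call:
play_rows(increments=[[4.5, 0.7, 0, 0, 1], [4.5, 0.7, 0, 0, 1], [0, 0, 0, 0, 1], [0, 0, 0, 0, 1]])

```text
time_s: 9.85
ee_pos: [558.2, 331.0, 130.2]
ee_rot: [-179.6, 0.1, 99.5]
force: [-12.7, -5.5, 12.1]
gripper_width: 21.3
```

```bash
python3 - <<'E'
from ov import *
print(env.state()['force'])
for n in("scene","top"):
    cv2.imwrite(f"pics/{n}6_raw.png",env.grab_frame(n)[:,:,::-1])
crop('pics/scene6_raw.png',205,90,120,100,6,'pics/j.png')
crop('pics/top6_raw.png',150,190,130,85,6,'pics/j2.png')
E
```

```text
[-12.74344185  -5.52093042  12.05253829]
```

View pics/j.png

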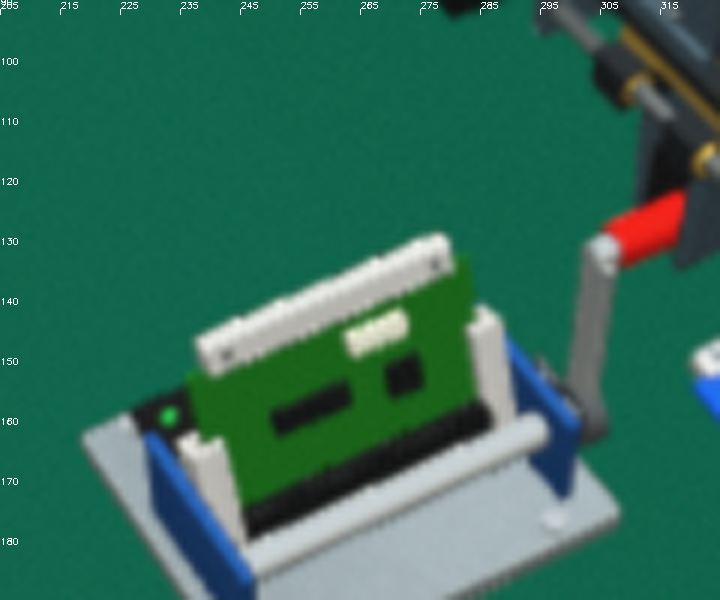

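View pics/j2.png

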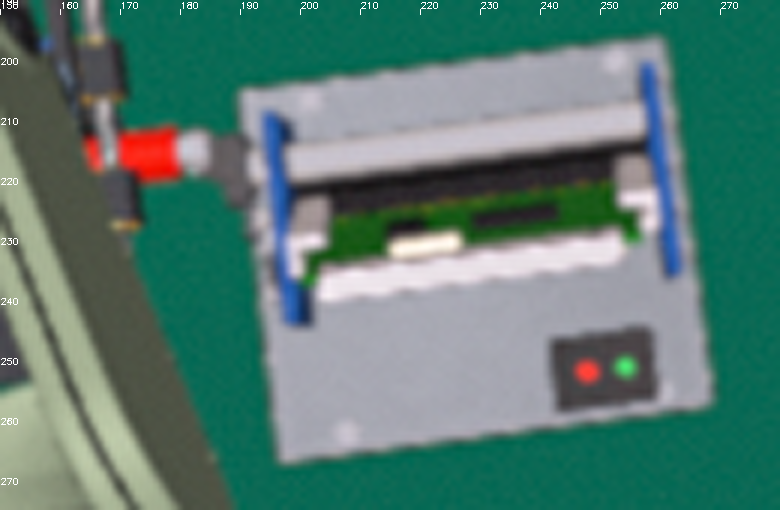

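Call:
play_rows(increments=[[3, 0.5, 1, 0, 1], [0, 0, 0, 0, 1], [0, 0, 0, 0, 1]])

```text
time_s: 10.32
ee_pos: [558.2, 331.0, 130.3]
ee_rot: [-179.2, 0.1, 99.5]
force: [-18.2, -5.8, 11.5]
gripper_width: 21.2
```

The stop is firm: the position stays put and the force rises. I'll ease off, release and lift straight up.

Call:
play_rows(increments=[[-4, -0.6, 1, 0, 1], [-3, -0.5, 1, 0, 1], [0, 0, 0, 0, 0.6], [0, 0, 0, 0, 0.5], [0, 0, 0, 0, 0.5], [0, 0, 25, 0, 0.5], [0, 0, 30, 0, 0.5], [0, 0, 30, 0, 0.5], [0, 0, 0, 0, 0.5]])

```text
time_s: 11.45
ee_pos: [559.1, 332.9, 219.2]
ee_rot: [179.6, -0.1, 99.6]
force: [-0.2, 0.0, -0.2]
gripper_width: 45.5
```

```bash
python3 - <<'E'
from ov import *
for n in("scene","top"):
    cv2.imwrite(f"pics/{n}7_raw.png",env.grab_frame(n)[:,:,::-1])
crop('pics/scene7_raw.png',205,90,120,100,6,'pics/k.png')
crop('pics/top7_raw.png',150,190,130,85,6,'pics/k2.png')
E
```

```text
(no output)
```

View pics/k.png

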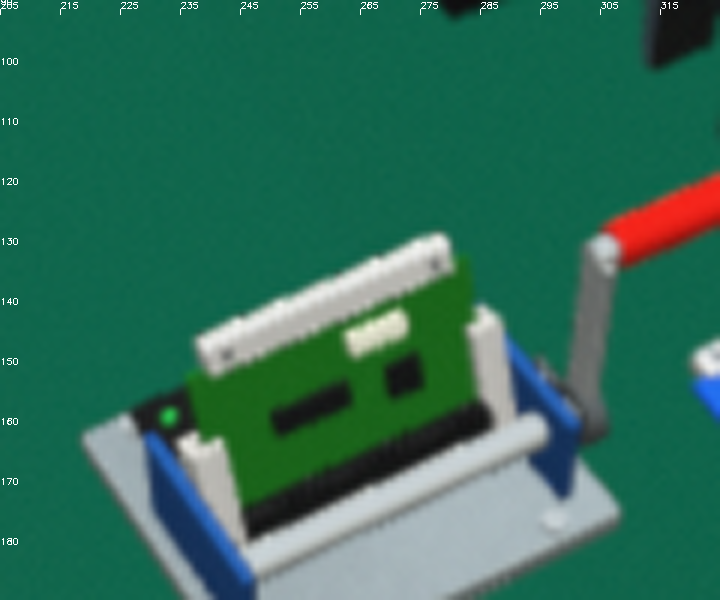

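View pics/k2.png

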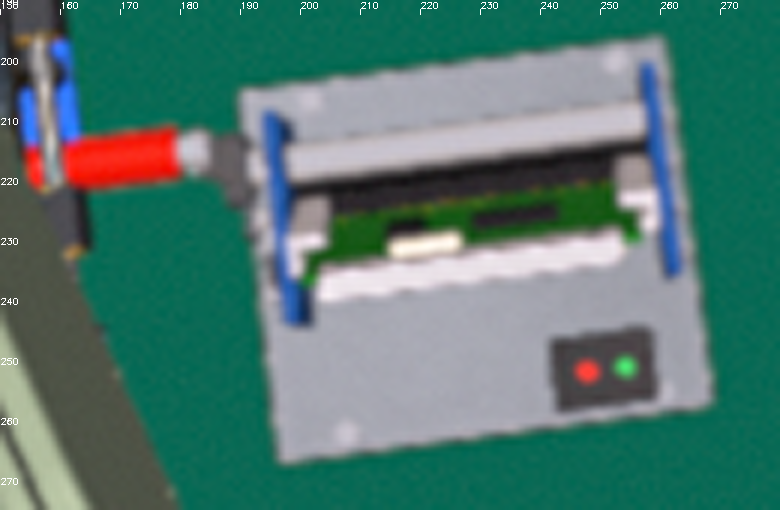

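```bash
python3 - <<'E'
from ov import *
np.set_printoptions(precision=1,suppress=True)
def cp(pts,x0,y0,s): return np.array(pts,float)/s+[x0,y0]-0.5+0.5/s
u=cp([(550,397)],205,60,6)
for z in(50,65,80,90,100): print(z,plane('scene',u,z)-[462,315.5,0], 'rel rep',z-79.1)
u=cp([(655,427)],205,60,6)
for z in(120,130,140,150): print('i',z,plane('scene',u,z)-[544,328.9,0],z-130)
B=plane('top',cp([(240,90),(663,37),(713,405),(280,465)],150,190,6),16);print(B,B.mean(0))
for i in range(4): e=B[(i+1)%4]-B[i]; print(np.linalg.norm(e),np.degrees(np.arctan2(e[1],e[0])))
n=plane('top',cp([(317,304),(622,262)],150,190,6),134.4);f=plane('top',cp([(317,272),(620,232)],150,190,6),138.4);print(n,f,(n.sum(0)+f.sum(0))/4)
f=plane('scene',cp([(196,343),(440,236)],205,90,6),138.4);print(f)
E
```

```text
50 [[-19.2   9.6  50. ]] rel rep -29.099999999999994
65 [[-6.2  2.2 65. ]] rel rep -14.099999999999994
80 [[ 6.7 -5.2 80. ]] rel rep 0.9000000000000057
90 [[ 15.4 -10.1  90. ]] rel rep 10.900000000000006
100 [[ 24.  -15.1 100. ]] rel rep 20.900000000000006
i 120 [[ -4.1  -0.7 120. ]] -10
i 130 [[  4.   -6.1 130. ]] 0
i 140 [[ 12.2 -11.6 140. ]] 10
i 150 [[ 20.3 -17.  150. ]] 20
[[607.  289.2  16. ]
 [636.5  82.6  16. ]
 [458.6  56.4  16. ]
 [426.8 263.2  16. ]] [532.2 172.9  16. ]
208.66724430330277 -81.85647142439106
179.79031697099617 -171.62066577142497
209.22503389837874 98.75239472462707
182.01223147335935 8.204586717032324
[[502.2 232.3 134.4]
 [522.3 102.2 134.4]] [[515.7 232.2 138.4]
 [534.9 103.3 138.4]] [518.8 167.5 136.4]
[[530.1 101.5 138.4]
 [510.9 229.  138.4]]
```

The lever stays upright and the fixture has turned by only about 1.3°. I'll move above the bar and look before descending.

Call:
play_rows(increments=[[-6.4, -27.5, 0, -0.2, 0.5], [-6.4, -27.5, 0, -0.2, 0.5], [-6.4, -27.5, 0, -0.2, 0.5], [-6.4, -27.5, 0, -0.2, 0.5], [-6.4, -27.5, 0, -0.2, 0.5], [-6.4, -27.5, 0, -0.2, 0.5], [0, 0, -40, 0, 0.5], [0, 0, -40, 0, 0.5], [0, 0, -8, 0, 0.5], [0, 0, 0, 0, 0.5]], newtons=15)

```text
time_s: 12.8
ee_pos: [519.0, 166.9, 127.7]
ee_rot: [-179.9, 0.0, 98.4]
force: [0.3, -0.8, 0.4]
gripper_width: 45.4
```

```bash
python3 - <<'E'
from ov import *
for n in("scene","top"):
    cv2.imwrite(f"pics/{n}8_raw.png",env.grab_frame(n)[:,:,::-1])
crop('pics/scene8_raw.png',205,70,120,100,6,'pics/l.png')
crop('pics/top8_raw.png',150,180,130,95,6,'pics/l2.png')
E
```

```text
(no output)
```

View pics/l.png

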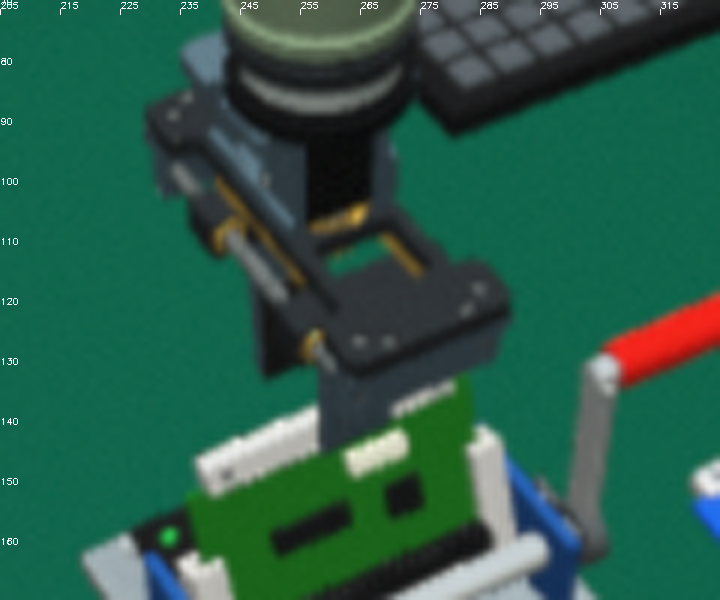

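View pics/l2.png

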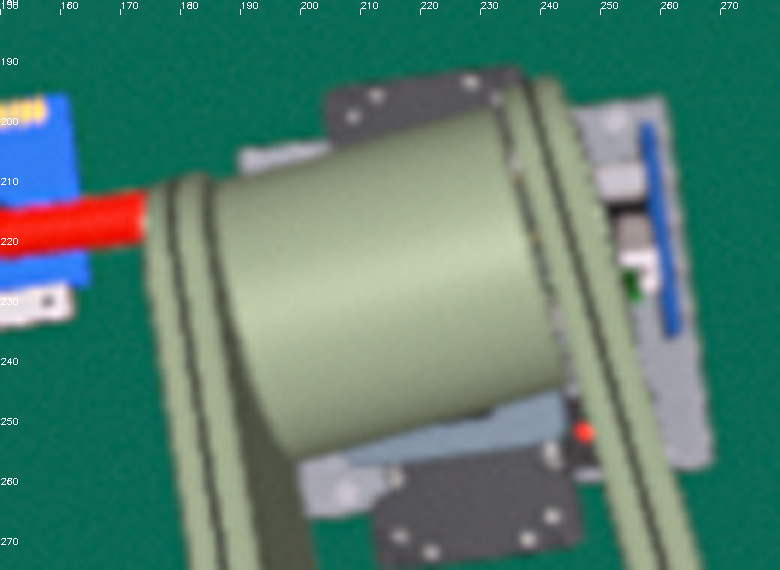

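```bash
python3 - <<'E'
from ov import *
p=(519.0,166.9);S=[]
for z,c in((143.7,(0,255,255)),(113.7,(255,0,255))):
  for sg in(1,-1): S.append((T(p,98.4,[(-16,22.7*sg,z),(16,22.7*sg,z),(16,36*sg,z),(-16,36*sg,z),(-16,22.7*sg,z)]),c))
S.append((T((520.7,167.6),8.4,[(-11.7+0,-65,134.4),(-11.7,65,134.4)]),(0,0,255)))
overlay('scene','pics/scene8_raw.png',205,70,120,100,6,S,'pics/l3.png')
E
```

```text
(no output)
```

View pics/l3.png

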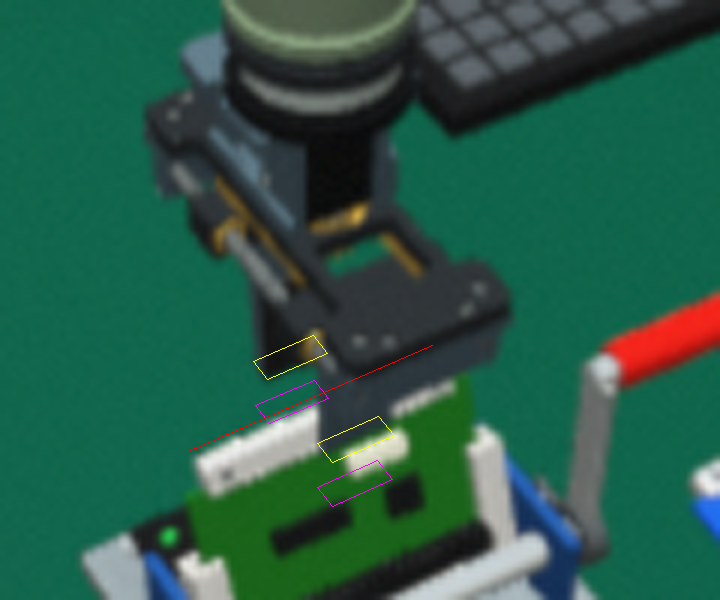

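The +x finger would come down next to the white connector near (375,452), so I'll shift the grasp 13 mm along −y of the bar to clear it.

Call:
play_rows(increments=[[2.5, -12.5, 0, 0, 0.5], [0, 0, -14, 0, 0.5], [0, 0, -12, 0, 0.5], [0, 0, -1, 0, 0.6], [0, 0, 0, 0, 0.7], [0, 0, 0, 0, 0.8], [0, 0, 0, 0, 0.9], [0, 0, 0, 0, 1], [0, 0, 0, 0, 1]])

```text
time_s: 14.02
ee_pos: [522.3, 154.5, 101.4]
ee_rot: [179.9, -0.0, 98.4]
force: [1.4, 0.3, 0.2]
gripper_width: 15.8
```

```bash
python3 - <<'E'
from ov import *
print(env.state()['force'],env.state()['gripper_width'],env.state()['torque'])
cv2.imwrite(f"pics/scene9_raw.png",env.grab_frame('scene')[:,:,::-1])
crop('pics/scene9_raw.png',205,70,120,100,6,'pics/m.png')
E
```

```text
[1.36725364 0.31367678 0.18990025] 15.826585617782367 [ 0.16046664 -0.44202715  0.01316649]
```

View pics/m.png

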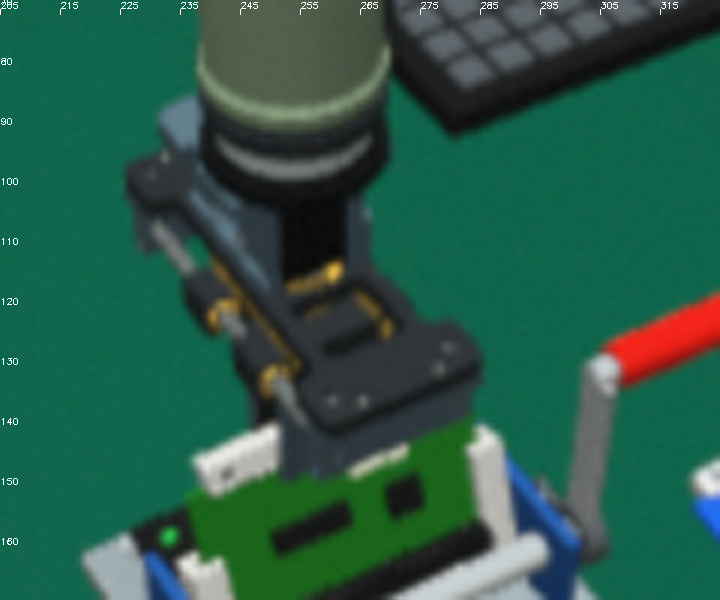

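The bar is held (opening 15.8 mm, consistent with a tilted bar). I'll start drawing slowly along the slot.

Call:
play_rows(increments=[[-1.0, -0.2, 2.8, 0, 1], [-1.7, -0.2, 4.7, 0, 1], [-1.7, -0.3, 4.7, 0, 1], [-1.7, -0.2, 4.7, 0, 1], [0, 0, 0, 0, 1]])

```text
time_s: 14.7
ee_pos: [515.4, 153.3, 118.6]
ee_rot: [180.0, 0.0, 98.4]
force: [1.7, -0.1, 0.0]
gripper_width: 15.6
```

```bash
python3 - <<'E'
from ov import *
cv2.imwrite(f"pics/scene10_raw.png",env.grab_frame('scene')[:,:,::-1])
crop('pics/scene10_raw.png',205,70,120,100,6,'pics/n.png')
E
```

```text
(no output)
```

View pics/n.png

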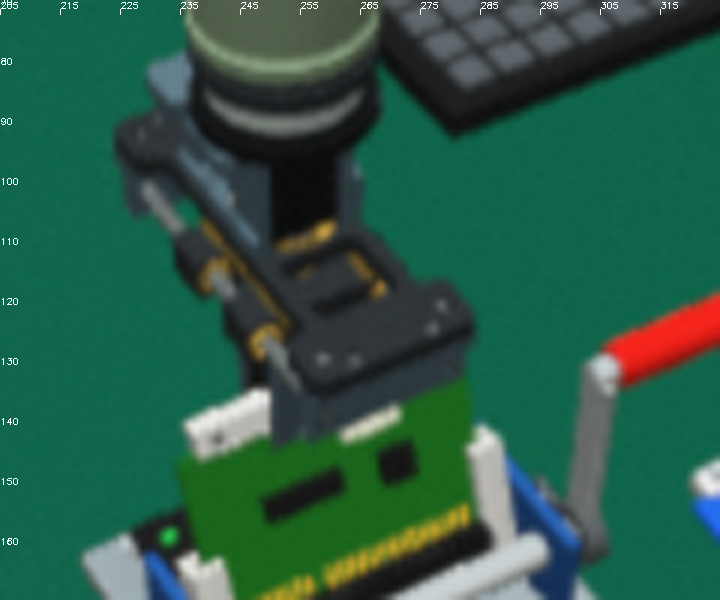

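The gold contacts now show at about (365,560), so the board is sliding out cleanly. I'll continue.

Call:
play_rows(increments=[[-2.0, -0.3, 5.6, 0, 1], [-2.0, -0.3, 5.6, 0, 1], [-2.0, -0.3, 5.6, 0, 1], [-2.0, -0.3, 5.6, 0, 1], [-2.0, -0.3, 5.6, 0, 1], [-2.0, -0.3, 5.6, 0, 1], [-2.0, -0.3, 5.6, 0, 1], [-2.0, -0.3, 5.6, 0, 1], [-2.0, -0.3, 5.6, 0, 1], [-2.0, -0.3, 5.6, 0, 1], [-2.0, -0.3, 5.6, 0, 1], [-2.0, -0.3, 5.6, 0, 1], [-2.0, -0.3, 5.6, 0, 1], [0, 0, 0, 0, 1]])

```text
time_s: 16.5
ee_pos: [489.7, 149.6, 191.3]
ee_rot: [179.9, -0.0, 98.4]
force: [0.3, -0.6, -3.2]
gripper_width: 12.2
```

```bash
python3 - <<'E'
from ov import *
cv2.imwrite(f"pics/scene11_raw.png",env.grab_frame('scene')[:,:,::-1])
crop('pics/scene11_raw.png',205,60,120,110,6,'pics/o.png')
E
```

```text
(no output)
```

View pics/o.png

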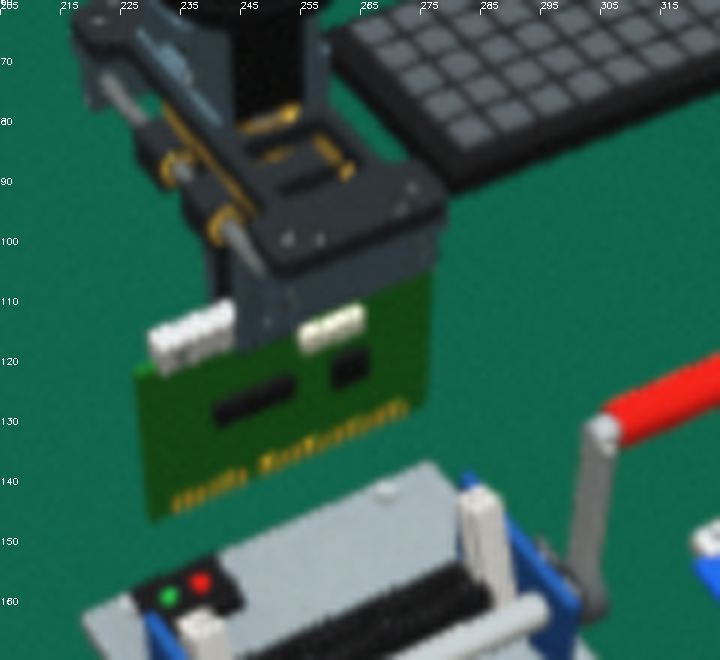

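```bash
python3 - <<'E'
from ov import *
np.set_printoptions(precision=1,suppress=True)
def cp(pts,x0,y0,s): return np.array(pts,float)/s+[x0,y0]-0.5+0.5/s
u=cp([(152,523),(424,408),(135,370),(434,250)],205,60,6)
o,d=ray('scene',u)
a=np.radians(8.4);nx=np.array([np.cos(a),np.sin(a),0]);ty=np.array([-np.sin(a),np.cos(a),0])
P=np.array([489.7,149.6,0])+2*nx
for dd in d:
    s=((P-o)@nx)/(dd@nx); X=o+s*dd; print(X,(X-P)@ty)
E
```

```text
[500.7  89.1 112.9] -61.4786109022088
[479.  235.7 110.8] 86.72993714729353
[500.8  88.4 211.7] -62.14553810345693
[478.8 237.3 210.1] 88.36524181288029
```

The board is free and hanging upright. Its lower edge is at about z 112, and its centre is 13 mm toward +y of the tool. Next I'll carry it over rack slot 1.

Call:
play_rows(increments=[[0, 0, 5, 0, 1], [0, 0, 5, 0, 1], [-1.2, -10, 0, -0.8, 1], [-1.2, -20, 0, -0.8, 1], [-1.2, -30, 0, -0.8, 1], [-1.2, -30, 0, -0.8, 1], [-1.2, -30, 0, -0.8, 1], [-1.2, -30, 0, -0.8, 1], [-1.2, -30, 0, -0.8, 1], [-1.2, -30, 0, -0.8, 1], [-1.2, -30, 0, -0.8, 1], [-1.2, -30, 0, -0.8, 1], [-1.2, -30, 0, -0.8, 1], [-1.2, -30, 0, -0.8, 1], [-1.2, -30, 0, -0.8, 1], [-1.2, -20, 0, -0.8, 1], [-0.6, -11.9, 0, -0.7, 1], [0, 0, 0, 0, 1], [0, 0, 0, 0, 1]], newtons=25)

```text
time_s: 18.92
ee_pos: [472.1, -241.6, 200.7]
ee_rot: [-180.0, -0.0, 86.5]
force: [-0.1, -0.2, -2.9]
gripper_width: 12.0
```

```bash
python3 - <<'E'
from ov import *
for n in('scene','top'): cv2.imwrite(f"pics/{n}12_raw.png",env.grab_frame(n)[:,:,::-1])
crop('pics/scene12_raw.png',70,100,130,110,6,'pics/p.png')
crop('pics/top12_raw.png',310,170,130,100,6,'pics/p2.png')
E
```

```text
(no output)
```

View pics/p.png

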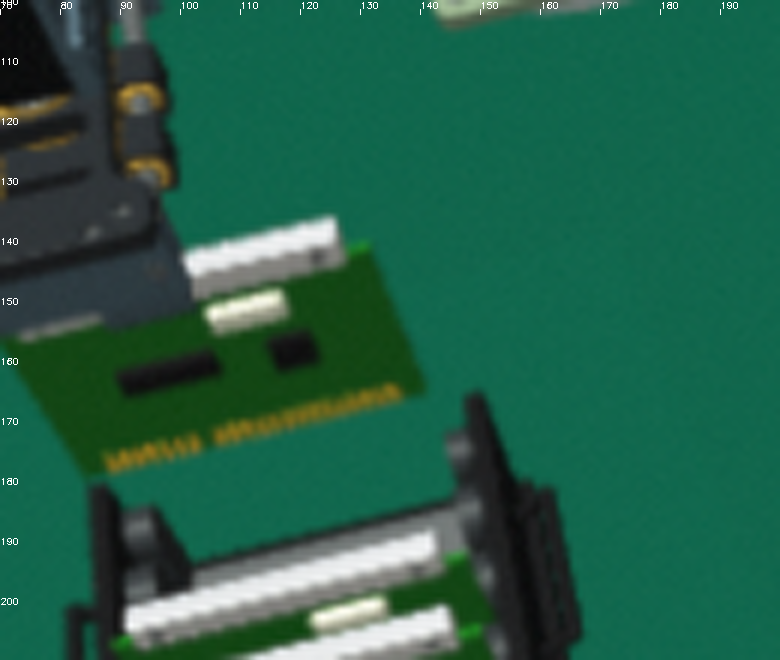

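View pics/p2.png

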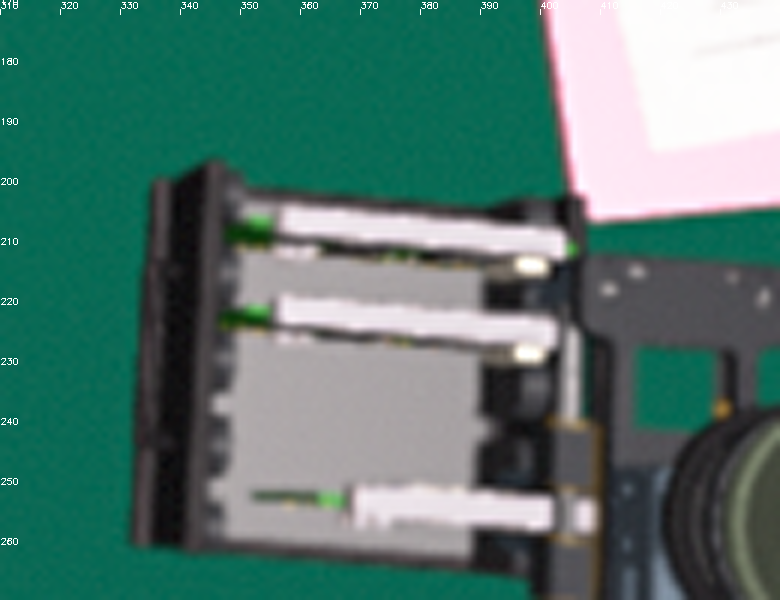

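```bash
python3 - <<'E'
from ov import *
np.set_printoptions(precision=1,suppress=True)
def cp(pts,x0,y0,s): return np.array(pts,float)/s+[x0,y0]-0.5+0.5/s
u=cp([(90,478),(427,393),(372,241)],70,100,6);o,d=ray('scene',u)
a=np.radians(-3.5);nx=np.array([np.cos(a),np.sin(a),0]);ty=np.array([-np.sin(a),np.cos(a),0])
P=np.array([472.1,-241.6,0])
for off in(0,2):
  for dd in d:
    s=((P+off*nx-o)@nx)/(dd@nx); X=o+s*dd; print(off,X,(X-P)@ty)
for z in(228,232):
  q=plane('top',cp([(355,483),(353,525),(595,496),(595,532)],310,170,6),z)
  print(z,q,[(x-np.r_[P[:2],z])@nx for x in q],[(x-np.r_[P[:2],z])@ty for x in q])
# lower-edge/board left end top edge in top view
print(plane('top',cp([(252,496),(345,502)],310,170,6),121),)
S=rack((533,-233),-3.5)
S=[]
x0=-60
for y in(75,-75): pass
b=T((472.1,-241.6),-3.5,[(0,88,215),(0,88,121),(0,-62,121)]);S.append((b,(0,0,255)))
b=T((472.1,-241.6),-3.5,[(-6,78,231),(6,78,231),(6,-52,231),(-6,-52,231),(-6,78,231)]);S.append((b,(255,0,255)))
overlay('top','pics/top12_raw.png',310,170,130,100,6,S,'pics/p3.png')
overlay('scene','pics/scene12_raw.png',70,100,130,110,6,S,'pics/p4.png')
E
```

```text
0 [ 468.4 -302.6  120.4] -61.096207415301805
0 [ 477.4 -155.1  120. ] 86.69534078708296
0 [ 477.6 -151.8  218.5] 89.92062718371716
2 [ 470.4 -302.   122.6] -60.35065280116158
2 [ 479.4 -154.9  122.3] 87.00990326085973
2 [ 479.6 -151.7  220.5] 90.22578402432828
228 [[ 483.4 -165.8  228. ]
 [ 467.3 -164.7  228. ]
 [ 478.8 -261.6  228. ]
 [ 464.9 -261.1  228. ]] [np.float64(6.621031903016038), np.float64(-9.521375300577175), np.float64(7.87745422799092), np.float64(-6.030711104777303)] [np.float64(76.30275045697077), np.float64(76.48446512329004), np.float64(-19.569260468004966), np.float64(-19.912123797767254)]
232 [[ 483.4 -164.5  232. ]
 [ 467.4 -163.3  232. ]
 [ 478.8 -259.8  232. ]
 [ 465.  -259.3  232. ]] [np.float64(6.57370618420094), np.float64(-9.490803734492573), np.float64(7.824065479878626), np.float64(-6.016984192647917)] [np.float64(77.63575217796533), np.float64(77.81658995653453), np.float64(-17.773615892401523), np.float64(-18.114824690584747)]
[[ 476.5 -155.7  121. ]
 [ 474.2 -196.9  121. ]]
```

View pics/p3.png

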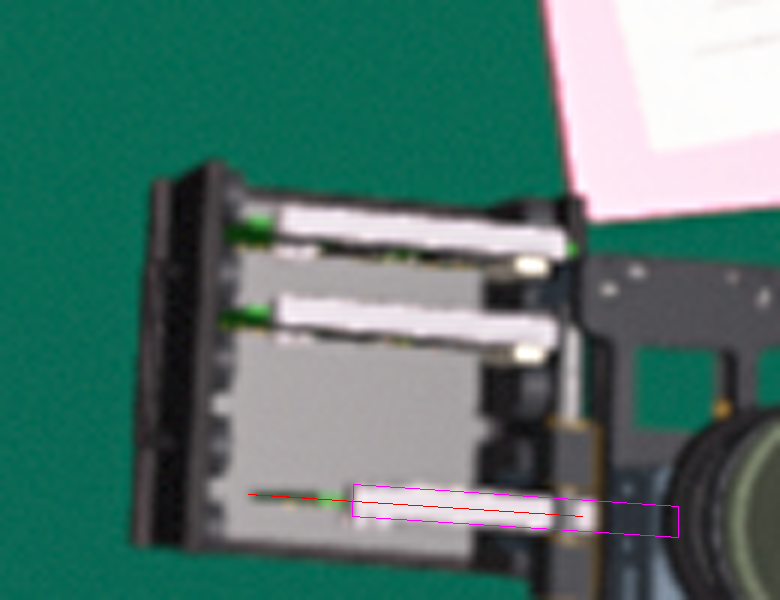

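View pics/p4.png

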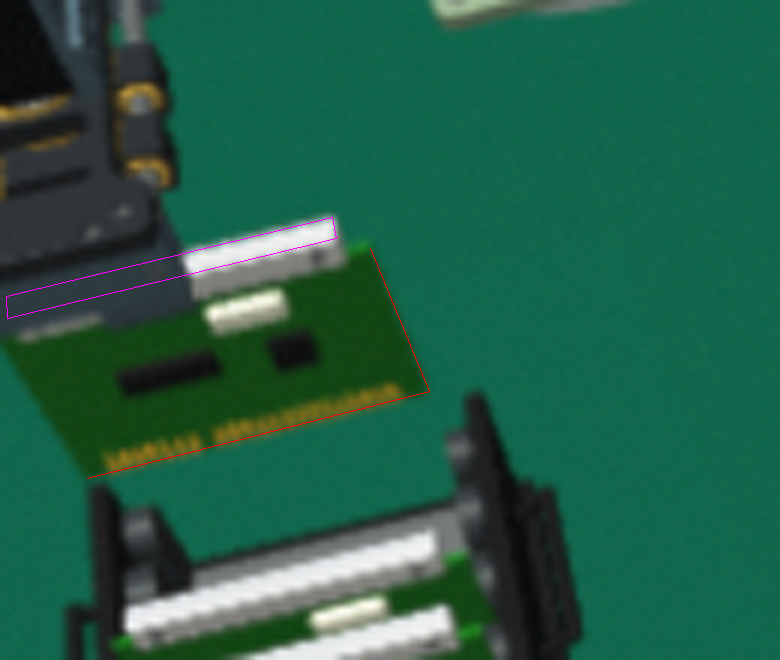

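The overlay matches the board in both views: lower edge at z≈121 and the centre within about 1 mm of slot 1 in plan. I'll lower it into the mouth.

Call:
play_rows(increments=[[0.2, -0.7, -12, 0, 1], [0, 0, -15, 0, 1], [0, 0, -12, 0, 1], [0, 0, -8, 0, 1], [0, 0, -6, 0, 1], [0, 0, -6, 0, 1], [0, 0, -6, 0, 1], [0, 0, 0, 0, 1]])

```text
time_s: 20.02
ee_pos: [472.0, -243.0, 135.4]
ee_rot: [-180.0, -0.0, 86.5]
force: [0.3, 0.4, -2.3]
gripper_width: 11.6
```

```bash
python3 - <<'E'
from ov import *
for n in('scene','top'): cv2.imwrite(f"pics/{n}13_raw.png",env.grab_frame(n)[:,:,::-1])
crop('pics/scene13_raw.png',70,130,110,100,6,'pics/q.png')
crop('pics/top13_raw.png',310,170,130,100,6,'pics/q2.png')
E
```

```text
(no output)
```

View pics/q.png

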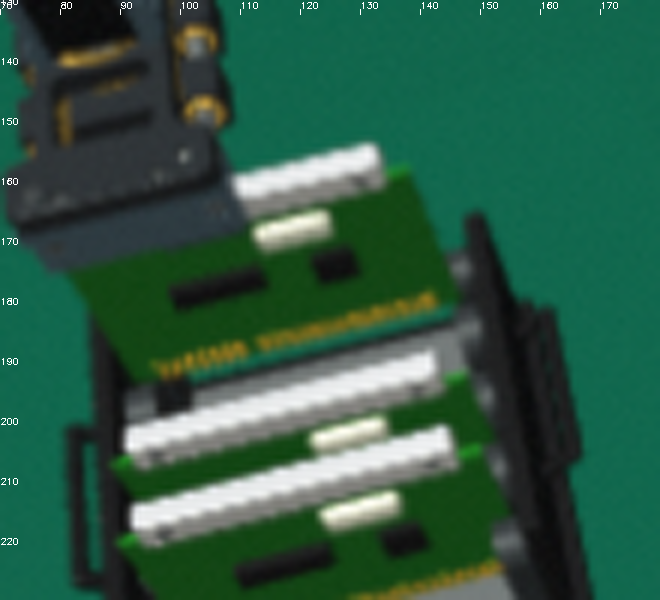

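View pics/q2.png

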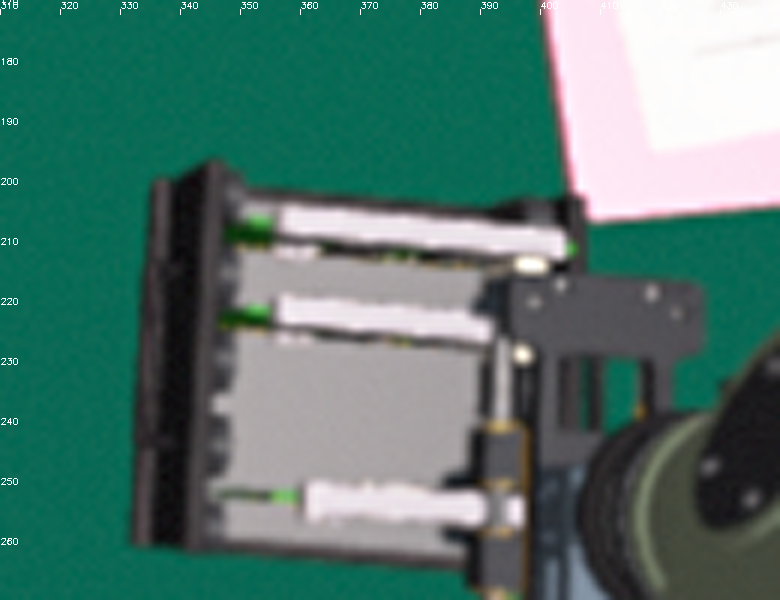

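The board's left end is at (218,493), right on the slot 1 notch, and no side force shows. I'll continue down.

Call:
play_rows(increments=[[0, 0.5, -6, 0, 1], [0, 0, -6, 0, 1], [0, 0, -6, 0, 1], [0, 0, -6, 0, 1], [0, 0, -6, 0, 1], [0, 0, -3, 0, 1], [0, 0, 0, 0, 1]])

```text
time_s: 21.0
ee_pos: [472.2, -242.6, 102.5]
ee_rot: [-180.0, -0.0, 86.5]
force: [-0.5, 0.7, -3.1]
gripper_width: 11.6
```

Call:
play_rows(increments=[[0, 0, -3, 0, 1], [0, 0, -3, 0, 1], [0, 0, -2, 0, 1], [0, 0, 0, 0, 1]])

```text
time_s: 21.5
ee_pos: [472.2, -242.5, 94.6]
ee_rot: [-180.0, -0.0, 86.5]
force: [0.8, -1.0, -3.1]
gripper_width: 11.9
```

Call:
play_rows(increments=[[0, 0, -1.5, 0, 1], [0, 0, -1.5, 0, 1], [0, 0, 0, 0, 1]])

```text
time_s: 21.88
ee_pos: [472.2, -242.5, 91.6]
ee_rot: [-180.0, -0.0, 86.5]
force: [0.6, -0.1, -3.5]
gripper_width: 11.7
```

Call:
play_rows(increments=[[0, 0, -1.5, 0, 1], [0, 0, 0, 0, 1]])

```text
time_s: 22.12
ee_pos: [472.2, -242.6, 90.2]
ee_rot: [-180.0, -0.0, 86.5]
force: [-0.1, -0.1, -3.1]
gripper_width: 12.0
```

Call:
play_rows(increments=[[0, 0, -1.5, 0, 1], [0, 0, -1, 0, 1], [0, 0, 0, 0, 1]])

```text
time_s: 22.5
ee_pos: [472.8, -243.2, 89.2]
ee_rot: [179.9, 0.1, 86.5]
force: [-1.7, -0.3, 6.3]
gripper_width: 11.6
```

Call:
play_rows(increments=[[0, 0, -1.5, 0, 1], [0, 0, 0, 0, 1]])

```text
time_s: 22.75
ee_pos: [473.3, -243.3, 89.2]
ee_rot: [179.8, 0.1, 86.5]
force: [-3.2, -0.6, 13.5]
gripper_width: 11.7
```

The board has touched the floor: force rises while the height stays at 89.2, about the predicted value. I'll check the pictures before releasing.

```bash
python3 - <<'E'
from ov import *
for n in('scene','top'): cv2.imwrite(f"pics/{n}14_raw.png",env.grab_frame(n)[:,:,::-1])
S=[]
o=(533,-233)
S.append((T(o,-3.5,[(-60,75,107),(-60,75,12),(-60,-75,12)]),(0,0,255)))
S.append((T(o,-3.5,[(-66,65,121),(-54,65,121),(-54,-65,121),(-66,-65,121),(-66,65,121)]),(255,0,255)))
overlay('scene','pics/scene14_raw.png',70,140,110,90,6,S,'pics/r.png')
overlay('top','pics/top14_raw.png',310,170,130,100,6,S,'pics/r2.png')
E
```

View pics/r.png

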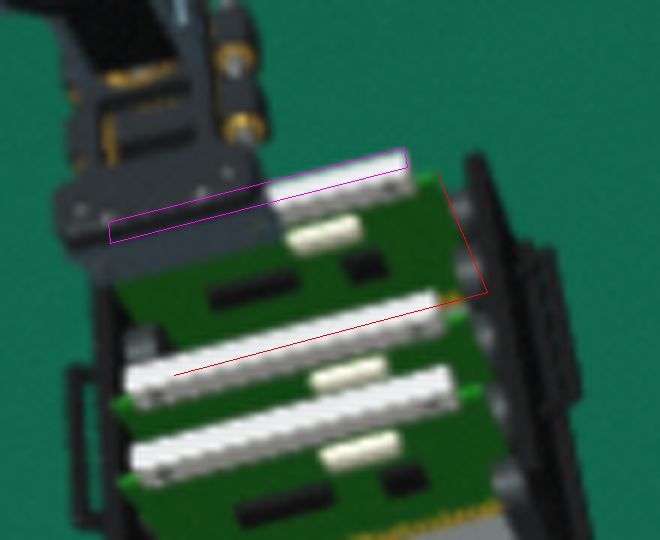

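View pics/r2.png

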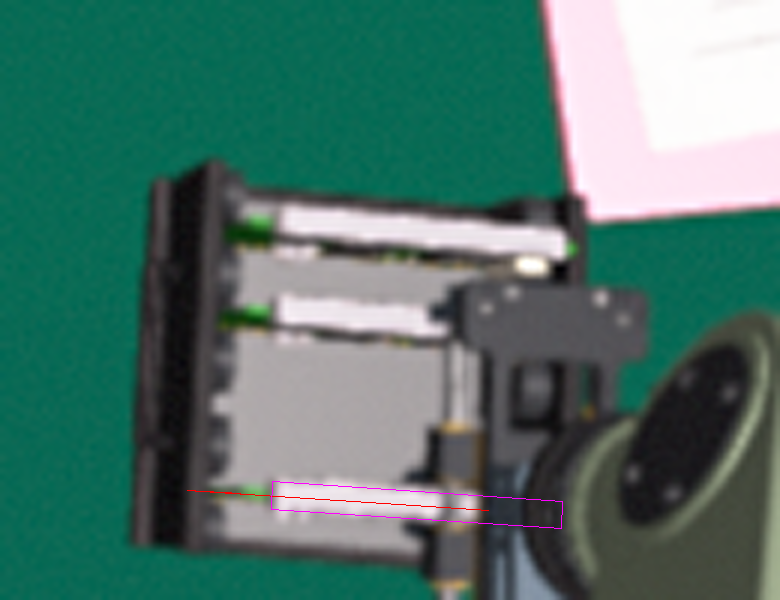

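The overlay of a board seated in slot 1 coincides with the real one. I'll ease the pressure, release and lift off.

Call:
play_rows(increments=[[0, 0, 1.5, 0, 1], [0, 0, 0, 0, 1], [0, 0, 0, 0, 0.8], [0, 0, 0, 0, 0.65], [0, 0, 0, 0, 0.6], [0, 0, 0, 0, 0.6], [0, 0, 8, 0, 0.6], [0, 0, 15, 0, 0.6], [0, 0, 25, 0, 0.6], [0, 0, 40, 0, 0.6], [0, 0, 40, 0, 0.6], [0, -30, 0, 0, 0.6], [0, -50, 0, 0, 0.6], [0, -60, 0, 0, 0.6], [0, -60, 0, 0, 0.6], [0, 0, 0, 0, 0.6]])

```text
time_s: 24.85
ee_pos: [471.7, -446.4, 215.8]
ee_rot: [180.0, 0.1, 86.2]
force: [-0.4, 0.5, -0.3]
gripper_width: 36.6
```

```bash
python3 - <<'E'
from ov import *
print(env.state()['force'],env.state()['qvel'])
S=[];o=(533,-233)
S.append((T(o,-3.5,[(-60,75,107),(-60,75,12),(-60,-75,12)]),(0,0,255)))
S.append((T(o,-3.5,[(-66,65,121),(-54,65,121),(-54,-65,121),(-66,-65,121),(-66,65,121)]),(255,0,255)))
for n in('scene','top'):
    f=env.grab_frame(n)[:,:,::-1];cv2.imwrite(f"pics/{n}15_raw.png",f);cv2.imwrite(f"pics/{n}15.png",cv2.resize(f,(800,600),interpolation=cv2.INTER_CUBIC))
overlay('scene','pics/scene15_raw.png',70,140,110,90,6,S,'pics/s.png')
overlay('top','pics/top15_raw.png',310,170,130,100,6,S,'pics/s2.png')
E
```

```text
[-0.35691604  0.49125231 -0.31414332] [ 2.95500247 -2.5094482   3.59805879  2.18716272  1.47705905  0.93288492]
```

View pics/s.png

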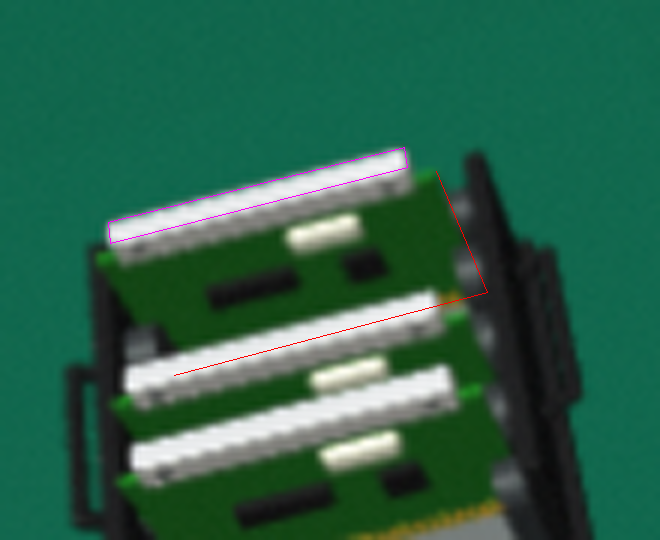

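View pics/s2.png

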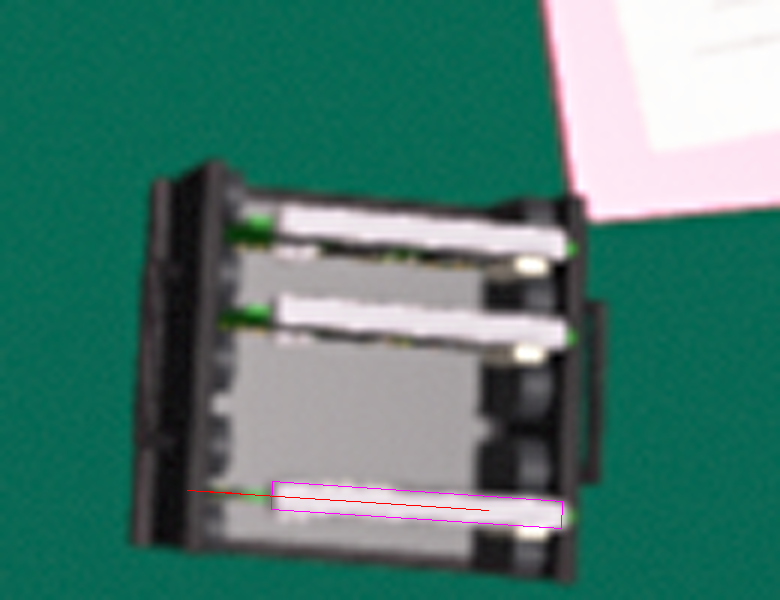

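View pics/scene15.png

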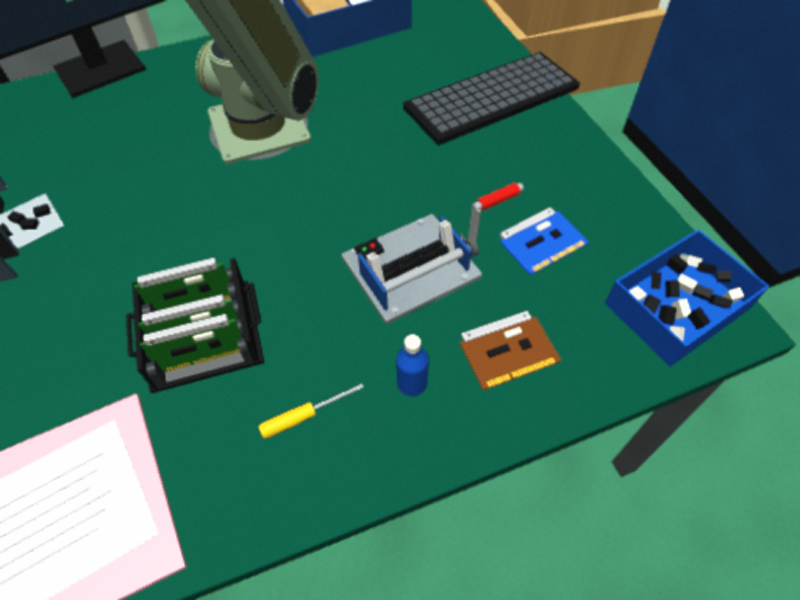

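The board stands in slot 1, the lever is upright, and the other boards, bottle and screwdriver look undisturbed. I'll hand it in.

Call:
play_rows(increments=[[0, 0, 0, 0, 0.6], [0, 0, 0, 0, 0.6], [0, 0, 0, 0, 0.6]])

```text
time_s: 25.32
ee_pos: [472.6, -441.8, 216.3]
ee_rot: [180.0, 0.0, 86.5]
force: [0.5, 0.1, -0.8]
gripper_width: 36.3
```

```bash
python3 - <<'E'
from workcell import env
print(env.job_done(), env.state()['time_s'])
E
```

```text
the job is handed in; nothing more can be done
the job is handed in; nothing more can be done
```

I swung the lever up to its open stop, drew the board out along its slanted slot, and set it down in rack slot 1, the one nearest the operator. I then handed the job in at about 25.3 s of the 58 s allowed; no verdict was reported.

**Last checks:**
- **Board:** in both final views it stands where a board seated upright in slot 1 should be. I saw roughly 15 N on the wrist at touchdown.
- **Lever:** it looks upright, and it stayed up after I let go. At the stop the grip held its position while the force rose.
- **Fixture:** it shifted about 1–2 mm and turned about 1.3° while the lever was being swung. The limit is 20 mm.
- **Other boards, bottle and screwdriver:** they look undisturbed by eye; I did not measure them afterwards.

**What went wrong or disagreed:**
- **First lever grasp:** it missed. The fingers closed on top of the grip, with about 4 N of contact.
- **Reported tool height:** the fingertips stood about 30 mm higher in the pictures than the reported height implied. I used the height seen in the pictures from then on, and the later grasps and the placing agreed with it.
- **Bar grasp:** I took it 13 mm off centre, to keep a finger clear of the white connector on the board.

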